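Put cleaned optics away in reverse order

TASK

The four cleaned optical parts stand in a row on the cork pads of the aluminium drying stand. Put them into the four compartments of the grey storage tray in reverse order, as seen from the robot: the part at the left end of the stand goes into the compartment at the right end of the tray, the second from the left into the second from the right, and so on. Set each part down gently, standing upright on the floor of its own compartment, and do not tip any over.

Things in the scene. Friction and masses are not known exactly. Their poses are not given: they have to be found in the camera images.
- objective_center (a point): microscope objective: pale metal, tapering to a blunt nose at the top, 24-26 mm diameter, 41 mm tall; loose, standing upright on its own cork pad on the drying stand. Point: on its axis, half-way up (20.5 mm above its foot); z up. Round; about 24 mm wide half-way up, where it can be gripped from any side.
- eyepiece_center (a point): microscope eyepiece: stout stepped black cylinder with a pale ring, up to 34 mm diameter, 43 mm tall; loose, standing upright on its own cork pad on the drying stand. Point: on its axis, half-way up (21.5 mm above its foot); z up. Round; about 34 mm wide half-way up, where it can be gripped from any side.
- canister_center (a point): objective canister: clear upper part over a black base, 36 mm diameter, 56 mm tall; loose, standing upright on its own cork pad on the drying stand. Point: on its axis, half-way up (28.0 mm above its foot); z up. Round; about 36 mm wide half-way up, where it can be gripped from any side.
- sleeve_center (a point): slim metal sleeve: plain narrow cylinder, 15 mm diameter, 46 mm tall; loose, standing upright on its own cork pad on the drying stand. Point: on its axis, half-way up (23.0 mm above its foot); z up. Round; about 15 mm wide half-way up, where it can be gripped from any side.
- objective_pad: the cork pad, 44 x 44 x 3 mm, on which the objective stands at the start; fixed to the drying stand and stays there. The four pads look alike and mark which place in the row each part came from. Origin: centre of its underside (6 mm above the worktop); its axes are those of the stand.
- eyepiece_pad: the cork pad, 44 x 44 x 3 mm, on which the eyepiece stands at the start; fixed to the drying stand and stays there. The four pads look alike and mark which place in the row each part came from. Origin: centre of its underside (6 mm above the worktop); its axes are those of the stand.
- canister_pad: the cork pad, 44 x 44 x 3 mm, on which the canister stands at the start; fixed to the drying stand and stays there. The four pads look alike and mark which place in the row each part came from. Origin: centre of its underside (6 mm above the worktop); its axes are those of the stand.
- sleeve_pad: the cork pad, 44 x 44 x 3 mm, on which the sleeve stands at the start; fixed to the drying stand and stays there. The four pads look alike and mark which place in the row each part came from. Origin: centre of its underside (6 mm above the worktop); its axes are those of the stand.
- drying_stand: long, low aluminium plate, 68 (x) x 244 (y) mm, with four cork pads in a row along its y axis at y = +90, +30, -30, -90 mm; pad tops 9 mm above the worktop. Fixed. Origin: centre of its underside, on the worktop; x points away from the robot, y to the robot's left, turned by at most 0.18 rad. Stand or tray may be the nearer one; flat tweezers 9 mm high lie fixed between them.
- storage_tray: long, low grey plastic tray, 68 (x) x 244 (y) mm, with four compartments, 60 (x) x 56 (y) mm inside, centred at y = +90, +30, -30, -90 mm. Floor 4 mm above the worktop; dividers and end walls rise to 16 mm, long side walls to 8 mm. Fixed. Origin: centre of its underside, on the worktop; x points away from the robot, y to its left, turned by at most 0.18 rad.

How it is judged:
At the end, for the whole second after the job is handed in: Each part stands upright (within 0.1 rad) and at rest on the tray's floor, in the compartment that mirrors the place of its pad in the row (centre within 22 mm of the compartment's centre along the row, 24 mm across, height within 4 mm of standing) (((y of objective_pad in the frame of drying_stand between 0.075 and 0.105 m and y of objective_center in the frame of storage_tray between -0.112 and -0.068 m) or (y of objective_pad in the frame of drying_stand between 0.015 and 0.045 m and y of objective_center in the frame of storage_tray between -0.052 and -0.008 m) or (y of objective_pad in the frame of drying_stand between -0.045 and -0.015 m and y of objective_center in the frame of storage_tray between 0.008 and 0.052 m) or (y of objective_pad in the frame of drying_stand between -0.105 and -0.075 m and y of objective_center in the frame of storage_tray between 0.068 and 0.112 m)) and x of objective_center in the frame of storage_tray between -0.024 and 0.024 m and z of objective_center in the frame of storage_tray between 0.0205 and 0.0285 m and angle between each of objective_center, eyepiece_center, canister_center, sleeve_center's own z axis and vertical below 0.1 rad and linear speed of each of objective, eyepiece, canister, sleeve below 0.02 m/s and angular speed of each of objective, eyepiece, canister, sleeve below 0.3 rad/s and ((y of eyepiece_pad in the frame of drying_stand between 0.075 and 0.105 m and y of eyepiece_center in the frame of storage_tray between -0.112 and -0.068 m) or (y of eyepiece_pad in the frame of drying_stand between 0.015 and 0.045 m and y of eyepiece_center in the frame of storage_tray between -0.052 and -0.008 m) or (y of eyepiece_pad in the frame of drying_stand between -0.045 and -0.015 m and y of eyepiece_center in the frame of storage_tray between 0.008 and 0.052 m) or (y of eyepiece_pad in the frame of drying_stand between -0.105 and -0.075 m and y of eyepiece_center in the frame of storage_tray between 0.068 and 0.112 m)) and x of eyepiece_center in the frame of storage_tray between -0.024 and 0.024 m and z of eyepiece_center in the frame of storage_tray between 0.0215 and 0.0295 m and ((y of canister_pad in the frame of drying_stand between 0.075 and 0.105 m and y of canister_center in the frame of storage_tray between -0.112 and -0.068 m) or (y of canister_pad in the frame of drying_stand between 0.015 and 0.045 m and y of canister_center in the frame of storage_tray between -0.052 and -0.008 m) or (y of canister_pad in the frame of drying_stand between -0.045 and -0.015 m and y of canister_center in the frame of storage_tray between 0.008 and 0.052 m) or (y of canister_pad in the frame of drying_stand between -0.105 and -0.075 m and y of canister_center in the frame of storage_tray between 0.068 and 0.112 m)) and x of canister_center in the frame of storage_tray between -0.024 and 0.024 m and z of canister_center in the frame of storage_tray between 0.028 and 0.036 m and ((y of sleeve_pad in the frame of drying_stand between 0.075 and 0.105 m and y of sleeve_center in the frame of storage_tray between -0.112 and -0.068 m) or (y of sleeve_pad in the frame of drying_stand between 0.015 and 0.045 m and y of sleeve_center in the frame of storage_tray between -0.052 and -0.008 m) or (y of sleeve_pad in the frame of drying_stand between -0.045 and -0.015 m and y of sleeve_center in the frame of storage_tray between 0.008 and 0.052 m) or (y of sleeve_pad in the frame of drying_stand between -0.105 and -0.075 m and y of sleeve_center in the frame of storage_tray between 0.068 and 0.112 m)) and x of sleeve_center in the frame of storage_tray between -0.024 and 0.024 m and z of sleeve_center in the frame of storage_tray between 0.023 and 0.031 m); the robot touches nothing.
It fails at once if a part is tipped over (more than about 40 degrees) (angle between any of objective_center, eyepiece_center, canister_center, sleeve_center's own z axis and vertical above 0.7 rad).
It fails at once if a part is dropped or slammed into the tray (more than 40 N) (contact force between any of objective, eyepiece, canister, sleeve and storage_tray above 40 N).
It also fails if it takes over 99 s, if anything falls off the work surface, if the arm or the gripper's body presses on something with over 40 N, if the wrist force passes 120 N, or if a joint passes its speed limit or range.

ROBOT

A 6-joint arm with a two-finger parallel gripper is mounted at the origin on a cart in front of the work surface, level with it; the furniture and walls round the work are solid. World frame = base frame: x ahead of the robot, y to its left, z up, the work surface at z = 0. Lengths are in m, angles in rad, forces in N, time in s.
With the tool pointing down it reaches from about 0.4 to 0.925 m from the base axis. Payload 3.4 kg.
Tool frame: the origin (TCP) lies on the centre line of the jaws, within the pads' length; the fingertips stand 22 mm ahead of it and the grasp point (between the pads) lies 3 mm ahead of it; z points along the fingers, y is the direction in which the jaws open and shut (so a half turn about z gives the same grasp; the last joint's range is limited). The gripper opens to 85 mm and grips with 20 to 120 N. Pads are 22 mm wide; open, the fingers measure 114 mm over their backs; the gripper's body (76 mm by 85 mm) begins 54 mm behind the grasp point. The pads swing forward as they close: fully open they stand 13 mm farther back than shut.
Start: joints at [1.246, 0.307, 1.506, -0, 1.328, -0.073], TCP at [0.143, 0.557, 0.253] pointing down, gripper open.
Joint ranges: [-3.12, 3.12], [-1.05, 2.28], [0.14, 2.33], [-1.42, 4.57], [0.1, 2.73], [-2.68, 2.68]. Speed limits (rad/s): [2.57, 2.57, 3.14, 3.14, 3.14, 3.14].

INTERFACE

Orientations are given as a unit quaternion [w, x, y, z].
In Python, from station import sensors, optics, workorder, finder gives the robot as it stands.
- The arm moves only by the shell command python3 -m handwheel 'ROWS'. ROWS is text: rows parted by semicolons, each of 7 numbers parted by spaces: the turn, a rotation vector about the world's x, y, z in rad, then the shift along the world's x, y, z in m, then the closure, from 0 (fully open) to 1 (shut). In form: rx ry rz tx ty tz claw; .... A call has 1 to 20 rows; each row shifts and turns the pose as measured when the row begins; what a row does not reach is not made up. A row lasts 1/12 s, in which the tool goes at most 41.7 mm and 7.16 degrees, less where a joint would pass 70% of its speed; a pose out of reach is approached as far as the arm can. A call is refused whole if a number of a shift passes 0.0417 or a number of a turn 0.125, either way. A call with a gripper value outside its range is refused whole. The fingers move at their own pace and stop on an object; the grip force is fixed at half the most. Time passes only in rows, so rows that do not move let the fingers close. It gives the time, the measured TCP pose, the force and the opening at its end, in the units of the state.
- sensors.get_obs(): the state, without advancing time (a new reading comes with each control period).
- optics.grab_frame(name): name is "scene" or "top" or "wrist"; returns the picture (384x512x3 uint8, red, green, blue); there is no depth.
- optics.camera_model(name): a dict with "mtx" (3x3 intrinsics, pixels), "rvec" (rotation vector, rad) and "tvec" (3), from world to camera coordinates, as OpenCV has them. Camera axes: x right, y down, z forward; pixel columns grow to the right and rows downward; lengths in m; the calibration is good to about 2 mm. A picture is of the moment at which its call begins: read the wrist's pose just before it. camera_model takes no time and is no camera call; for the wrist camera it gives the pose at the moment of the call.
- workorder.job_done(): hands the job in, once; it reports no verdict.
Trained networks look in the newest picture that a camera, given by its name, has taken for a name from the list of things; names that differ only in an ending like _2 or _b are one class to them, and where a whole thing is asked for, a point or a joint stands for the part that bears it (a point fixed in the world has none). Each returns a list of dicts, best first, with "conf" (0 to 1); they miss things now and then, are a little off and sometimes report something else, mostly with a low value. They report only what shows in the picture. A call takes as long as a camera call.
- finder.recognise(camera, query): "location" ([column, row] in pixels, amid what is visible of it).
- finder.outline_of(camera, query): "mask" (384x512 bool, what is visible of it) and "location" ([column, row] in pixels, amid what is visible of it).
- finder.place_of(camera, query): "location" ([column, row] in pixels: a listed point, or the origin of a listed thing).
The state is a dict: "clock": time; "qpos": joint angles; "qvel": joint speeds; "joint_efforts": joint torques, N m; "eef_pos": TCP position; "eef_rot": TCP orientation; "wrist_force": force on the tool from outside, world axes, zero at the start; "torque": the same for the moment, N m; "grip_width": opening from 0.0 (shut) to 1.0 (fully open).
Only numpy, scipy, OpenCV 4.12 (cv2) and the standard library are available. Lean on these libraries where they do the work, as an engineer would, in place of code of your own. Each camera call takes 0.05 s, during which the arm holds its last target.

## Working session

There is one attempt and no reset: what is moved stays moved. The work goes in short steps, Python scripts to look and compute and a shell command to move; the robot and the scene stay as the last step left them, time stands still between calls to the robot, and variables do not carry over. Pictures are saved under pics/ and viewed, and the job is handed in when it is done.

```bash
mkdir -p pics; ls
python3 - <<'E'
from station import sensors, optics
import cv2
print(sensors.get_obs())
for n in ("scene","top","wrist"):
    cv2.imwrite(f"pics/{n}0.png",optics.grab_frame(n)[:,:,::-1])
E
```

```text
pics
{'clock': 0.0, 'qpos': array([ 1.24549328e+00,  3.07533072e-01,  1.50767541e+00,  5.35564482e-06,
        1.32839631e+00, -7.34983843e-02]), 'qvel': array([ 0.00118891, -0.00070047,  0.00061955, -0.00091011,  0.00069643,
        0.00017387]), 'joint_efforts': array([-3.30906159e-04, -4.57537723e+01, -2.51918238e+01, -1.56327092e-04,
        1.32587529e-02,  1.21152377e-05]), 'eef_pos': array([0.14307351, 0.55623883, 0.2524031 ]), 'eef_rot': array([-2.01830966e-04,  1.25570551e-01,  9.92084182e-01, -9.85616728e-04]), 'wrist_force': array([-1.16073851, -0.20275402,  0.06163327]), 'torque': array([-0.05512572, -0.0489379 ,  0.02508303]), 'grip_width': 0.9976898117660635}
```

View pics/scene0.png

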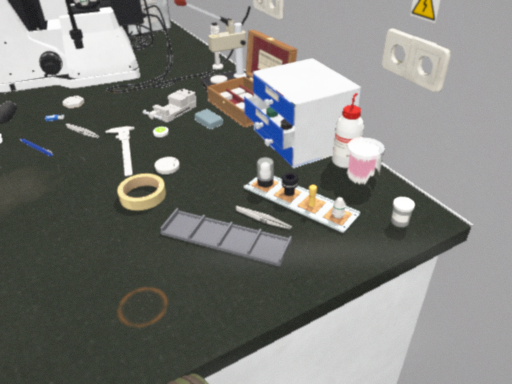

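View pics/top0.png

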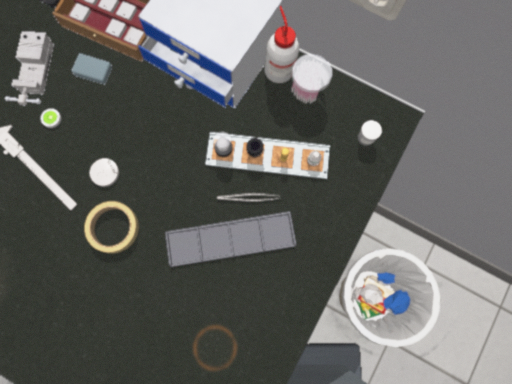

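View pics/wrist0.png

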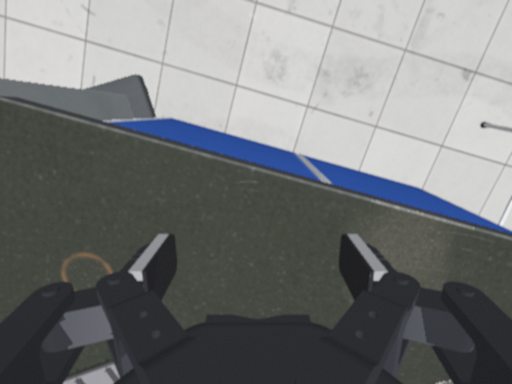

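The overview shows the tray (rows ~213–265, cols 166–296) nearer and the stand (rows 133–178) farther. From left to right the row is canister (223,147), eyepiece (255,148), sleeve (285,155) and objective (314,160). Next I'll triangulate them.

```bash
cat > h.py <<'E'
import numpy as np, cv2
from scipy.optimize import least_squares
def cam(optics,n):
    m=optics.camera_model(n); return np.array(m["mtx"],float),np.array(m["rvec"],float).reshape(3),np.array(m["tvec"],float).reshape(3)
def ray(c,p):
    K,r,t=c; R=cv2.Rodrigues(r)[0]
    d=R.T@np.linalg.solve(K,[p[0],p[1],1.]); return -R.T@t,d/np.linalg.norm(d)
def atz(c,p,z):
    o,d=ray(c,p); return o+d*(z-o[2])/d[2]
def proj(c,P):
    K,r,t=c; return cv2.projectPoints(np.array(P,float).reshape(-1,3),r,t,K,None)[0].reshape(-1,2)
def tri(obs):
    A=np.zeros((3,3));b=np.zeros(3)
    for c,p in obs:
        o,d=ray(c,p);M=np.eye(3)-np.outer(d,d);A+=M;b+=M@o
    X=np.linalg.solve(A,b); return X,[np.round(proj(c,X)[0]-p,1) for c,p in obs]
E
cat > look.py <<'E'
import sys
from station import sensors, optics, finder
from h import *
np.set_printoptions(precision=4,suppress=True)
cams=sys.argv[1].split(","); 
L={}
for n in cams:
    optics.grab_frame(n); L[n]=cam(optics,n)
for q in sys.argv[2].split(","):
    obs=[]
    for n in cams:
        r=finder.place_of(n,q)
        print(q,n,[(np.round(x["location"],1).tolist(),round(x["conf"],2)) for x in r[:4]])
        if r: obs.append((L[n],np.array(r[0]["location"])))
    if len(obs)>1: print("   X",*tri(obs))
E
python3 look.py scene,top objective_center,eyepiece_center,canister_center,sleeve_center,storage_tray,drying_stand
python3 - <<'E'
from station import optics
for n in ("scene","top","wrist"): print(n,optics.camera_model(n))
E
```

```text
objective_center scene []
objective_center top [([312.3, 155.4], 0.46), ([250.0, 151.8], 0.2)]
eyepiece_center scene [([287.9, 182.4], 0.89)]
eyepiece_center top [([252.0, 150.6], 0.75)]
   X [0.6148 0.1804 0.0363] [array([-0.9,  0.2]), array([ 0.8, -0.6])]
canister_center scene [([261.6, 171.7], 0.9)]
canister_center top [([223.3, 144.5], 0.69), ([254.1, 150.7], 0.5)]
   X [0.6229 0.2409 0.0399] [array([ 1.9, -0.4]), array([-1.7,  1.3])]
sleeve_center scene [([311.0, 195.5], 0.55)]
sleeve_center top [([284.1, 155.8], 0.44)]
   X [0.603  0.1199 0.0332] [array([ 0.3, -0.1]), array([-0.2,  0.2])]
storage_tray scene [([225.3, 239.1], 0.78)]
storage_tray top [([231.8, 239.1], 0.95)]
   X [ 0.4454  0.2242 -0.0031] [array([ 0.6, -0.1]), array([-0.5,  0.4])]
drying_stand scene [([299.8, 203.0], 0.95), ([262.3, 172.5], 0.26)]
drying_stand top [([267.0, 155.7], 0.71), ([223.8, 143.6], 0.46)]
   X [ 0.6166  0.1504 -0.0079] [array([-0.1,  0. ]), array([ 0.1, -0.1])]
scene {'mtx': array([[442.52228072,   0.        , 255.44728818],
       [  0.        , 442.52228072, 192.52411579],
       [  0.        ,   0.        ,   1.        ]]), 'rvec': array([ 1.97311371, -1.15021766,  0.53636346]), 'tvec': array([-0.08659618,  0.39120336,  0.45058578])}
top {'mtx': array([[449.64924448,   0.        , 244.35149903],
       [  0.        , 449.64924448, 188.29265861],
       [  0.        ,   0.        ,   1.        ]]), 'rvec': array([ 2.09046527, -2.11421962,  0.23428606]), 'tvec': array([0.2036174 , 0.53094768, 0.77484587])}
wrist {'mtx': array([[274.22979889,   0.        , 257.52304038],
       [  0.        , 274.22979889, 189.97267377],
       [  0.        ,   0.        ,   1.        ]]), 'rvec': array([-2.30302454, -1.78522538, -0.24759412]), 'tvec': array([-0.57357992, -0.03593723,  0.37859303])}
```

```bash
python3 -m handwheel '0 0 -0.12 0.035 -0.032 0.005 0;0 0 -0.12 0.035 -0.032 0.005 0;0 0 -0.12 0.035 -0.032 0.005 0;0 0 -0.12 0.035 -0.032 0.005 0;0 0 -0.12 0.035 -0.032 0.005 0;0 0 -0.12 0.035 -0.032 0.005 0;0 0 -0.12 0.035 -0.032 0.005 0;0 0 -0.12 0.035 -0.032 0.005 0;0 0 -0.12 0.035 -0.032 0.005 0;0 0 -0.12 0.035 -0.032 0.005 0;0 0 -0.12 0.035 -0.032 0.005 0;0 0 0 0 0 0 0'
python3 - <<'E'
from station import optics
import cv2
cv2.imwrite("pics/w1.png",optics.grab_frame("wrist")[:,:,::-1])
E
```

```text
clock: 1.85
eef_pos: [0.4854, 0.2417, 0.3038]
eef_rot: [0.003, 0.725, 0.688, 0.006]
wrist_force: [1.3, 0.4, 0.6]
grip_width: 1.003
```

View pics/w1.png

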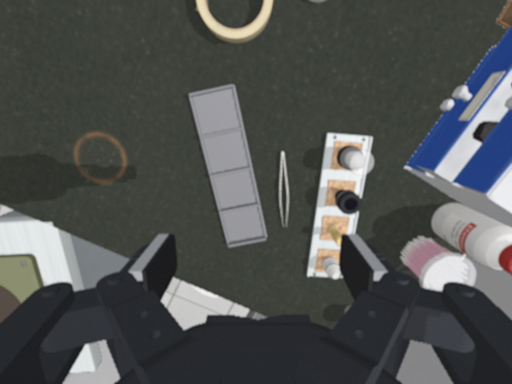

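The wrist view shows the tray (cols 190–265, rows 85–245) and the stand (cols 307–372, rows 133–278), with the parts in the order already seen. Now I'll measure with wrist and top together.

```bash
python3 look.py wrist,top,scene objective_center,eyepiece_center,canister_center,sleeve_center,storage_tray,drying_stand
cat > rect.py <<'E'
from station import optics, finder
from h import *
np.set_printoptions(precision=4,suppress=True)
for n in ("wrist","top"):
    optics.grab_frame(n); c=cam(optics,n)
    for q,z in (("storage_tray",0.012),("drying_stand",0.006)):
        r=finder.outline_of(n,q)
        if not r: print(n,q,None);continue
        m=r[0]["mask"]; k=max(cv2.findContours(m.astype(np.uint8),0,2)[0],key=cv2.contourArea).reshape(-1,2)
        P=np.array([atz(c,p,z)[:2] for p in k],np.float32)
        (cx,cy),(w,h),a=cv2.minAreaRect(P)
        b=cv2.boxPoints(((cx,cy),(w,h),a)); e=b[1]-b[0];f=b[2]-b[1]; L=e if np.linalg.norm(e)>np.linalg.norm(f) else f
        L=L*np.sign(L[1]); print(n,q,round(r[0]["conf"],2),"c",cx,cy,"size",w,h,"yaw",np.arctan2(-L[0],L[1]))
E
python3 rect.py
```

```text
objective_center wrist [([336.6, 269.9], 0.75)]
objective_center top []
objective_center scene [([337.2, 203.7], 0.58)]
   X [0.6021 0.0645 0.0339] [array([0.1, 0.1]), array([-0.1,  0.1])]
eyepiece_center wrist []
eyepiece_center top [([252.1, 149.7], 0.7)]
eyepiece_center scene [([290.8, 184.9], 0.68)]
   X [0.621  0.1785 0.026 ] [array([ 1.5, -1.1]), array([-1.7,  0.4])]
canister_center wrist [([359.1, 161.0], 0.55)]
canister_center top []
canister_center scene [([261.9, 173.9], 0.97)]
   X [0.6259 0.2428 0.0328] [array([-2.1, -1.8]), array([ 1.6, -0.8])]
sleeve_center wrist [([341.7, 235.8], 0.56)]
sleeve_center top []
sleeve_center scene [([311.3, 194.8], 0.46)]
   X [0.6091 0.1223 0.0298] [array([-0.1, -0.1]), array([ 0.1, -0.1])]
storage_tray wrist [([234.8, 168.4], 0.74), ([341.1, 194.5], 0.6)]
storage_tray top [([231.5, 240.4], 0.66)]
storage_tray scene [([222.6, 238.0], 0.73)]
   X [ 0.4446  0.2283 -0.0028] [array([-1. ,  1.5]), array([-2.3, -0.4]), array([1.3, 0.4])]
drying_stand wrist [([338.1, 210.7], 0.94)]
drying_stand top [([267.7, 155.5], 0.82)]
drying_stand scene [([299.5, 206.3], 0.67), ([225.2, 236.1], 0.26)]
   X [ 0.6166  0.1487 -0.0149] [array([ 0.5, -0.7]), array([0. , 1.1]), array([ 0.8, -0.5])]
wrist storage_tray 0.97 c 0.447218656539917 0.22517678141593933 size 0.06842442601919174 0.24687471985816956 yaw 0.14591068
wrist drying_stand 0.84 c 0.613716721534729 0.15023359656333923 size 0.2456142157316208 0.0710027813911438 yaw -0.12966707
top storage_tray 0.64 c 0.44542115926742554 0.22559815645217896 size 0.06818308681249619 0.2451179474592209 yaw 0.15050247
top drying_stand 0.89 c 0.614633321762085 0.1688094139099121 size 0.10494939237833023 0.06897182017564774 yaw -0.10740907
```

```bash
cat > d.py <<'E'
import sys
from station import sensors
import numpy as np
from scipy.spatial.transform import Rotation as R
x,y,z,yaw=map(float,sys.argv[1:5])
o=sensors.get_obs(); q=o["eef_rot"]; c=R.from_quat([q[1],q[2],q[3],q[0]])
ty=np.array([np.cos(yaw),np.sin(yaw),0]); tz=np.array([0,0,-1.]); T=R.from_matrix(np.c_[np.cross(ty,tz),ty,tz])
rv=(T*c.inv()).as_rotvec(); d=np.array([x,y,z])-o["eef_pos"]
print("t %.2f turn %s shift %s F %s grip %.3f rows>=%.1f"%(o["clock"],np.round(rv,4),np.round(d,4),np.round(o["wrist_force"],1),o["grip_width"],max(np.linalg.norm(rv)/.125,np.linalg.norm(d)/.0417)))
E
python3 d.py .6254 .239 .2 -.127
```

```text
t 3.25 turn [-0.0051  0.0064 -0.0856] shift [ 0.1459 -0.0072 -0.1028] F [ 1.  -0.1 -0.3] grip 1.002 rows>=4.3
```

```bash
python3 - <<'E'
from station import optics
from h import *
w=cam(optics,"wrist");t=cam(optics,"top")
for z in (0,.03,.06,.1,.15): print(z,atz(w,(408,165),z),atz(t,(235,106),z))
E
python3 -m handwheel '0 0 -0.02 0.03 -0.001 -0.02 0;0 0 -0.02 0.03 -0.001 -0.02 0;0 0 -0.02 0.03 -0.001 -0.02 0;0 0 -0.02 0.03 -0.001 -0.02 0;0 0 -0.01 0.02 -0.001 -0.02 0;0 0 0 0 0 0 0'
python3 - <<'E'
from station import optics
import cv2
cv2.imwrite("pics/w2.png",optics.grab_frame("wrist")[:,:,::-1])
E
python3 look.py wrist canister_center,eyepiece_center,sleeve_center,objective_center;python3 d.py .6254 .239 .2 -.127
```

```text
0 [0.71717664 0.22603779 0.        ] [0.72258378 0.2151543  0.        ]
0.03 [0.70052767 0.23217426 0.03      ] [0.70972725 0.21453972 0.03      ]
0.06 [0.68387871 0.23831074 0.06      ] [0.69687072 0.21392515 0.06      ]
0.1 [0.66168008 0.2464927  0.1       ] [0.67972868 0.21310571 0.1       ]
0.15 [0.6339318  0.25672016 0.15      ] [0.65830114 0.21208142 0.15      ]
clock: 3.75
eef_pos: [0.6251, 0.2418, 0.2022]
eef_rot: [0.002, 0.753, 0.658, 0.008]
wrist_force: [-0.5, 0.4, -0.9]
grip_width: 1.002
canister_center wrist [([258.8, 183.2], 0.74)]
eyepiece_center wrist [([260.4, 235.6], 0.93), ([259.8, 279.9], 0.36)]
sleeve_center wrist [([253.0, 280.1], 0.85), ([119.1, 203.3], 0.75)]
objective_center wrist [([258.4, 322.3], 0.79)]
t 4.05 turn [-0.0112  0.0208  0.0036] shift [ 0.0029 -0.0044 -0.0091] F [-0.1  0.9  1.1] grip 1.003 rows>=0.3
```

View pics/w2.png

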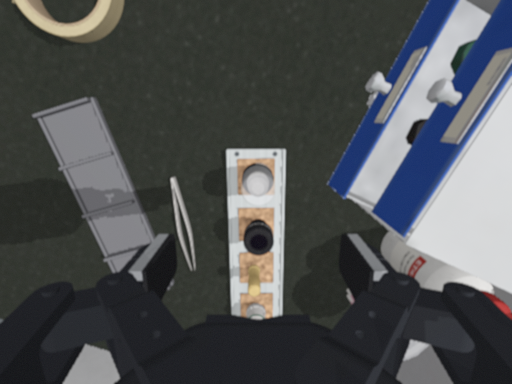

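The canister is at (258,181), the eyepiece at (259,237), the sleeve at (254,280) and the objective at (258,320). The open drawer's corner at (331,185) is clear of the jaw path.

```bash
python3 - <<'E'
from station import optics
from h import *
np.set_printoptions(precision=4,suppress=True)
w=cam(optics,"wrist")
for n,p,z in (("can",(258.8,183.2),.037),("eye",(260.4,235.6),.0305),("slv",(253,280.1),.032),("obj",(258.4,322.3),.0295),("drawer corner",(331,187),0),("drawer corner",(331,187),.04)): print(n,atz(w,p,z))
# projection of stand model
s=np.array([.614,.150]);ya=-.127
for yy in (.09,.03,-.03,-.09):
    print(s+yy*np.array([-np.sin(ya),np.cos(ya)]), proj(w,[*(s+yy*np.array([-np.sin(ya),np.cos(ya)])),.009]))
E
python3 rect.py
```

```text
can [0.6269 0.2375 0.037 ]
eye [0.6204 0.1722 0.0305]
slv [0.6038 0.115  0.032 ]
obj [0.6021 0.0504 0.0295]
drawer corner [0.7156 0.2115 0.    ]
drawer corner [0.7051 0.2232 0.04  ]
[0.6254 0.2393] [[256.8334 176.4736]]
[0.6178 0.1798] [[257.049  223.2236]]
[0.6102 0.1202] [[257.2459 265.9442]]
[0.6026 0.0607] [[257.4266 305.1347]]
wrist storage_tray 0.7 c 0.4470781087875366 0.2472478747367859 size 0.07117345929145813 0.20195940136909485 yaw 0.15414049
wrist drying_stand 0.81 c 0.6146343350410461 0.15625989437103271 size 0.23010681569576263 0.06982073932886124 yaw -0.1335648
top storage_tray 0.67 c 0.43190959095954895 0.31097283959388733 size 0.06840024888515472 0.07266276329755783 yaw 0.16503109
top drying_stand None
```

```bash
python3 -m handwheel '-0.01 0.02 0 0.004 -0.006 -0.02 0;0 0 0 0 0 -0.02 0;0 0 0 0 0 -0.02 0;0 0 0 0 0 -0.02 0;0 0 0 0 0 -0.02 0;0 0 0 0 0 0 0'; python3 d.py .6265 .238 .043 -.127;  python3 - <<'E'
from station import optics
import cv2
cv2.imwrite("pics/w3.png",optics.grab_frame("wrist")[:,:,::-1])
E
```

```text
clock: 4.85
eef_pos: [0.6284, 0.2381, 0.1102]
eef_rot: [0.002, 0.751, 0.66, 0.005]
wrist_force: [-0.3, 0.6, -0.5]
grip_width: 0.998
t 4.85 turn [-0.0035  0.0096  0.0028] shift [-0.0019 -0.0001 -0.0672] F [-0.3  0.6 -0.5] grip 0.998 rows>=1.6
```

View pics/w3.png

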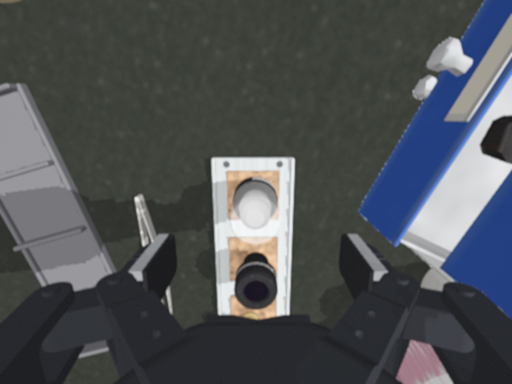

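```bash
python3 - <<'E'
from station import optics
from h import *
w=cam(optics,"wrist")
print(proj(w,[[.6265,.238,.065],[.6265,.238,.009]]), atz(w,(255,209),.065), atz(w,(257,285),.052), atz(w,(252,200),.006))
E
python3 look.py wrist,scene canister_center
```

```text
[[251.74453731 220.76381382]
 [252.33889047 196.21702989]] [0.62969949 0.24582073 0.065     ] [0.62258155 0.18061261 0.052     ] [0.62560458 0.23374771 0.006     ]
canister_center wrist [([254.9, 206.9], 0.75)]
canister_center scene [([262.1, 174.2], 0.61)]
   X [0.6265 0.2405 0.0322] [array([-5.1, -5. ]), array([ 2.4, -0.8])]
```

```bash
python3 -m handwheel '-0.003 0.01 0 0 0.003 -0.02 0;0 0 0 0 0 -0.02 0;0 0 0 0 0 -0.02 0;0 0 0 0 0 -0.008 0;0 0 0 0 0 0 0'; python3 d.py .628 .241 .043 -.127
```

```text
clock: 5.52
eef_pos: [0.641, 0.245, 0.0745]
eef_rot: [0.01, 0.751, 0.66, 0.019]
wrist_force: [0.2, 0.1, 0.6]
grip_width: 1.003
t 5.52 turn [-0.0102  0.0419  0.003 ] shift [-0.013  -0.004  -0.0315] F [0.2 0.1 0.6] grip 1.003 rows>=0.8
```

Run:
```python
from station import sensors
o=sensors.get_obs(); print({k:o[k].round(3) for k in("qpos","qvel","joint_efforts","wrist_force","torque","eef_pos")})
```

```text
{'qpos': array([ 0.305,  0.598,  1.497, -0.003,  1.003,  0.437]), 'qvel': array([ 0.006, -0.091, -0.035, -0.01 ,  0.066,  0.012]), 'joint_efforts': array([-4.8000e-02, -6.1477e+01, -2.1442e+01, -9.4000e-02, -6.3000e-02,
        5.7000e-02]), 'wrist_force': array([0.239, 0.136, 0.608]), 'torque': array([ 0.01 ,  0.052, -0.025]), 'eef_pos': array([0.641, 0.245, 0.075])}
```

```bash
python3 -m handwheel '0 0 0 0 0 0 0;0 0 0 0 0 0 0'; python3 d.py .628 .241 .043 -.127
```

```text
clock: 5.68
eef_pos: [0.6422, 0.2459, 0.0788]
eef_rot: [0.011, 0.751, 0.66, 0.022]
wrist_force: [-1.6, -0.0, 0.5]
grip_width: 0.997
t 5.68 turn [-0.0124  0.0481  0.0029] shift [-0.0142 -0.0049 -0.0358] F [-1.6 -0.   0.5] grip 0.997 rows>=0.9
```

```bash
python3 -m handwheel '-0.01 0.04 0 -0.013 -0.004 0 0'; python3 d.py .628 .241 .043 -.127;python3 -m handwheel '0 0 0 0 0 0 0'; python3 d.py .628 .241 .043 -.127
```

```text
clock: 5.77
eef_pos: [0.6303, 0.2426, 0.0794]
eef_rot: [0.002, 0.751, 0.66, 0.005]
wrist_force: [-0.5, 0.0, 0.4]
grip_width: 0.997
t 5.77 turn [-0.0034  0.0109  0.0027] shift [-0.0023 -0.0016 -0.0364] F [-0.5  0.   0.4] grip 0.997 rows>=0.9
clock: 5.85
eef_pos: [0.6293, 0.2423, 0.0788]
eef_rot: [0.002, 0.751, 0.66, 0.004]
wrist_force: [-0.1, 0.0, 1.0]
grip_width: 0.993
t 5.85 turn [-0.0026  0.0082  0.0027] shift [-0.0013 -0.0013 -0.0358] F [-0.1  0.   1. ] grip 0.993 rows>=0.9
```

Run:
```python
from station import optics
import cv2,numpy as np
a=optics.grab_frame("scene");b=optics.grab_frame("top")
cv2.imwrite("pics/s4.png",cv2.resize(a,(800,600))[:,:,::-1]);cv2.imwrite("pics/t4.png",b[:,:,::-1])
```

```text
(no output)
```

View pics/s4.png

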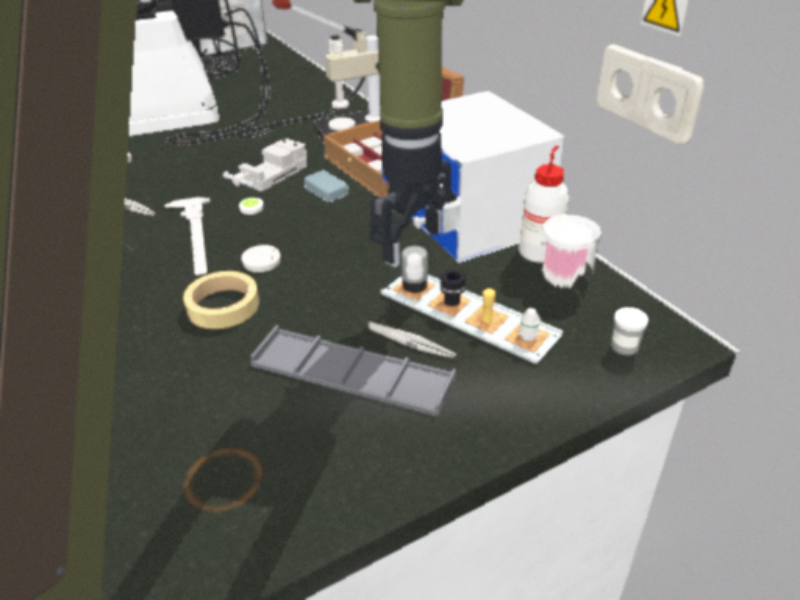

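View pics/t4.png

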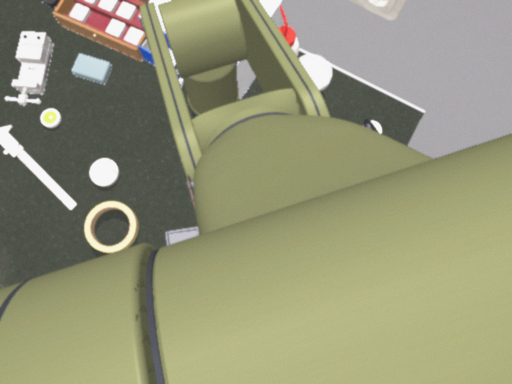

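Run:
```python
import cv2,numpy as np
a=cv2.imread("pics/top0.png")[0:180,120:340];b=cv2.imread("pics/scene0.png")[50:240,200:420]
a=cv2.resize(a,(790,646))[:600];b=cv2.resize(b,None,fx=3,fy=3)
cv2.imwrite("pics/ca.png",a);cv2.imwrite("pics/cb.png",b)
```

```text
(no output)
```

View pics/ca.png

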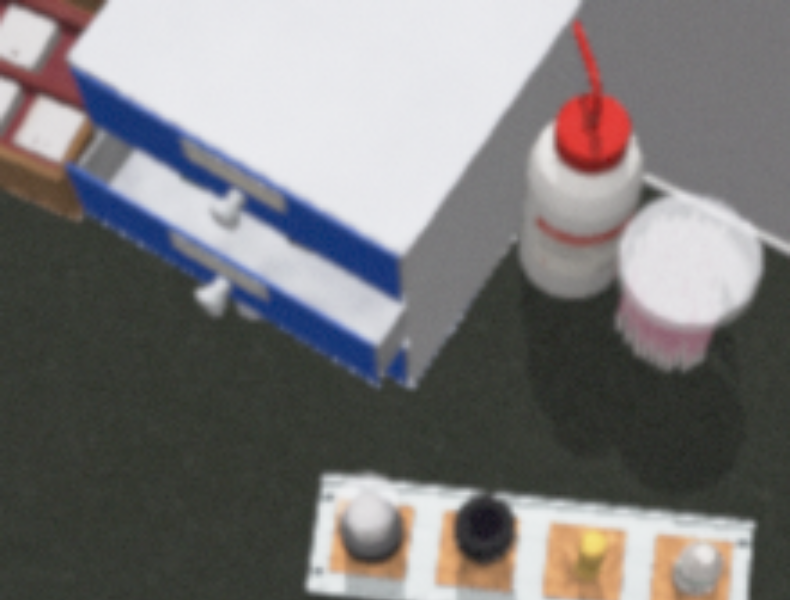

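View pics/cb.png

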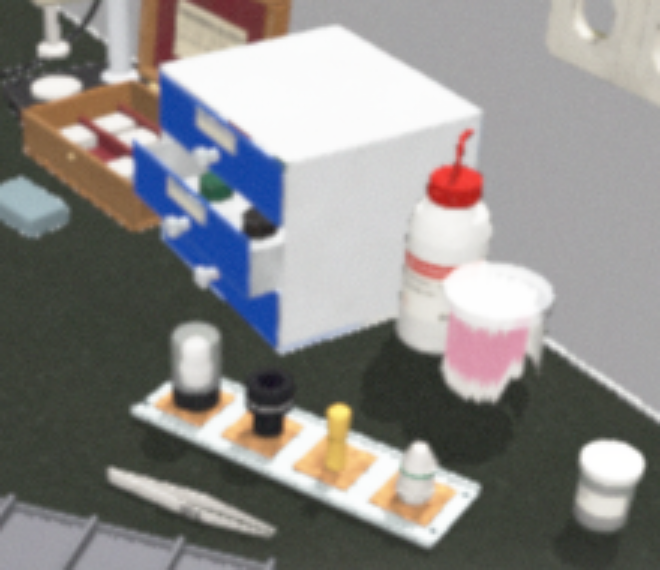

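Run:
```python
from station import optics
from h import *
s=cam(optics,"scene");t=cam(optics,"top")
for n,a,b in (("roof",(232.8,69.6),(293.3,104)),("base",(234.2,107),(293.3,167)),("drawer top",(225.3,96),(283.3,131)),("drawer bot",(225.5,106.5),(283.3,149)),("roofleft",(120+75/3.59,62/3.59),(200+160/3,50+68/3))):
    print(n,*tri([(t,a),(s,b)]))
```

```text
roof [0.71855171 0.21781526 0.16163356] [array([-1.5,  1.1]), array([ 1.5, -0.4])]
base [7.20322514e-01 2.16892761e-01 2.04386371e-05] [array([-0.,  0.]), array([ 0., -0.])]
drawer top [0.69752226 0.23174146 0.10326586] [array([-0.5,  0.4]), array([ 0.5, -0.1])]
drawer bot [0.69735489 0.2323285  0.05719646] [array([ 0.1, -0. ]), array([-0.1,  0. ])]
roofleft [0.82471247 0.37959811 0.15985921] [array([-0.5,  0.4]), array([ 0.5, -0.1])]
```

```bash
cat > st.py <<'E'
from station import sensors
o=sensors.get_obs(); print(o["clock"],*[(k,o[k].round(3).tolist()) for k in("qpos","joint_efforts","wrist_force","eef_pos")])
E
python3 st.py; python3 -m handwheel '0 0 0 0 0 -0.01 0';python3 st.py; python3 d.py .628 .241 .043 -.127; python3 -m handwheel '0 0 0 0 0 0 0';python3 st.py; python3 d.py .628 .241 .043 -.127
```

```text
5.95 ('qpos', [0.305, 0.594, 1.492, -0.0, 1.044, 0.435]) ('joint_efforts', [0.053, -58.952, -20.444, 0.01, 0.075, -0.002]) ('wrist_force', [-0.002, -0.803, 0.937]) ('eef_pos', [0.631, 0.243, 0.079])
clock: 6.03
eef_pos: [0.633, 0.2434, 0.0699]
eef_rot: [0.004, 0.751, 0.66, 0.008]
wrist_force: [-2.3, -0.2, 18.8]
grip_width: 0.998
6.0333 ('qpos', [0.305, 0.604, 1.498, -0.0, 1.022, 0.435]) ('joint_efforts', [0.013, -58.308, -19.111, 0.051, 0.698, -0.006]) ('wrist_force', [-2.331, -0.233, 18.794]) ('eef_pos', [0.633, 0.243, 0.07])
t 6.03 turn [-0.0051  0.0164  0.0027] shift [-0.005  -0.0024 -0.0269] F [-2.3 -0.2 18.8] grip 0.998 rows>=0.7
clock: 6.12
eef_pos: [0.6338, 0.2435, 0.07]
eef_rot: [0.004, 0.751, 0.66, 0.009]
wrist_force: [-5.2, -1.9, 7.3]
grip_width: 0.997
6.1167 ('qpos', [0.305, 0.604, 1.498, -0.001, 1.021, 0.435]) ('joint_efforts', [0.066, -51.67, -20.616, 0.131, -1.753, -0.191]) ('wrist_force', [-5.195, -1.867, 7.265]) ('eef_pos', [0.634, 0.244, 0.07])
t 6.12 turn [-0.0051  0.0184  0.0027] shift [-0.0058 -0.0025 -0.027 ] F [-5.2 -1.9  7.3] grip 0.997 rows>=0.7
```

Run:
```python
from station import optics
from h import *
w=cam(optics,"wrist"); print(ray(w,(257,190)))
cv2.imwrite("pics/w5.png",optics.grab_frame("wrist")[:,:,::-1])
a=optics.grab_frame("scene")[60:220,190:400]
cv2.imwrite("pics/s5.png",cv2.resize(a,(787,600),interpolation=cv2.INTER_CUBIC)[:,:,::-1])
```

```text
(array([0.64075965, 0.30964277, 0.19139123]), array([-0.01944344, -0.26438503, -0.96422119]))
```

View pics/w5.png

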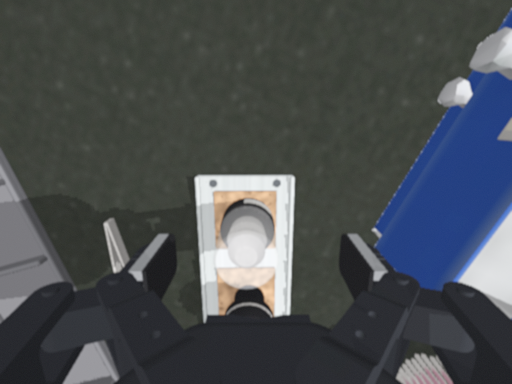

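View pics/s5.png

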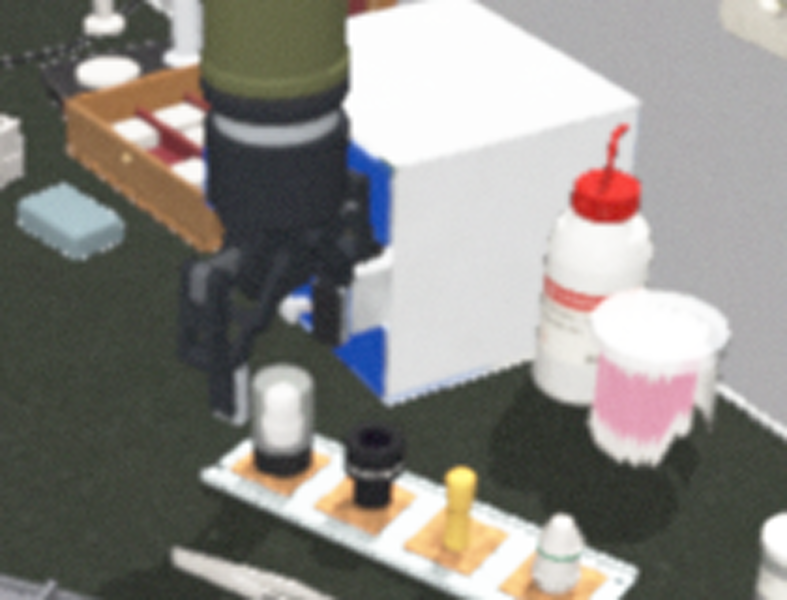

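The closer views show the right knuckle resting on the open drawer's front (375,232). I'll lift clear, turn the jaws about 0.6 rad away from the drawer, and approach with the jaws part-closed.

```bash
python3 -m handwheel '0 0 0 -0.008 0 0.02 0;0 0 0 0 0 0.03 0;0 0 -0.12 0 0 0.01 0.3;0 0 -0.12 0 0 0 0.3;0 0 -0.12 0 0 0 0.3;0 0 -0.12 0 0 0 0.3;0 0 -0.1 0 0 0 0.3;0 0 0 0 0 0 0.3'; python3 d.py .628 .241 .043 -.7; python3 look.py wrist,scene canister_center
```

```text
clock: 6.88
eef_pos: [0.6268, 0.2437, 0.1222]
eef_rot: [0.005, 0.914, 0.405, 0.007]
wrist_force: [0.4, -0.6, -0.7]
grip_width: 0.698
t 6.88 turn [0.0028 0.0164 0.0359] shift [ 0.0012 -0.0027 -0.0792] F [ 0.4 -0.6 -0.7] grip 0.698 rows>=1.9
canister_center wrist [([263.1, 208.9], 0.83)]
canister_center scene [([261.1, 171.7], 0.59)]
   X [0.6251 0.241  0.0387] [array([-7.8, -2. ]), array([ 2.9, -0.5])]
```

```bash
python3 - <<'E'
from station import optics,finder
from h import *
optics.grab_frame("wrist")
w=cam(optics,"wrist"); print(atz(w,(263.1,208.9),.037))
cv2.imwrite("pics/w6.png",optics.grab_frame("wrist")[:,:,::-1])
E
python3 -m handwheel '0.003 0.016 0.03 0 -0.002 -0.03 0.3;0 0 0 0 0 -0.005 0.3;0 0 0 0 0 0 0.3'; python3 d.py .628 .241 .043 -.7
```

```text
[0.62795556 0.23486241 0.037     ]
clock: 7.43
eef_pos: [0.6282, 0.2422, 0.089]
eef_rot: [0.0, 0.906, 0.422, 0.002]
wrist_force: [-0.2, 0.4, -0.1]
grip_width: 0.701
t 7.43 turn [-0.0017  0.0044 -0.0014] shift [-0.0002 -0.0012 -0.046 ] F [-0.2  0.4 -0.1] grip 0.701 rows>=1.1
```

View pics/w6.png

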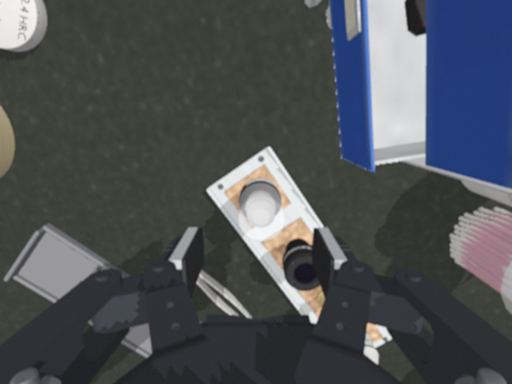

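The canister at (260,203) sits centred between the fingers, and the drawer corner (345,160) is now off the jaw path. Going down.

```bash
python3 -m handwheel '0 0 0 0 0 -0.015 0.3;0 0 0 0 0 -0.015 0.3;0 0 0 0 0 -0.014 0.3;0 0 0 0 0 0 0.3'; python3 d.py .628 .241 .043 -.7
```

```text
clock: 7.77
eef_pos: [0.6297, 0.2428, 0.0473]
eef_rot: [0.001, 0.907, 0.422, 0.005]
wrist_force: [-0.3, -0.7, -0.8]
grip_width: 0.703
t 7.77 turn [-0.0028  0.0091 -0.0003] shift [-0.0017 -0.0018 -0.0043] F [-0.3 -0.7 -0.8] grip 0.703 rows>=0.1
```

```bash
python3 -m handwheel '-0.003 0.009 0 -0.002 -0.001 -0.003 0.3;0 0 0 0 0 0 0.45;0 0 0 0 0 0 0.55;0 0 0 0 0 0 0.65;0 0 0 0 0 0 0.8;0 0 0 0 0 0 1;0 0 0 0 0 0 1;0 0 0 0 0 0 1'; python3 d.py .628 .241 .043 -.7
```

```text
clock: 8.43
eef_pos: [0.6302, 0.2429, 0.0501]
eef_rot: [0.001, 0.907, 0.422, 0.003]
wrist_force: [0.5, 0.1, -1.3]
grip_width: 0.388
t 8.43 turn [-0.0015  0.0064 -0.0002] shift [-0.0022 -0.0019 -0.0071] F [ 0.5  0.1 -1.3] grip 0.388 rows>=0.2
```

```bash
python3 -m handwheel '0 0 0 0 0 0.01 1;0 0 0 0 0 0.02 1;0 0 0 0 0 0.03 1;0 0 0 0 0 0.03 1;0 0 0 0 0 0.02 1;0 0 0 0 0 0 1'; python3 d.py .4593 .1365 .15 .148;  python3 - <<'E'
from station import optics
import cv2
cv2.imwrite("pics/w7.png",optics.grab_frame("wrist")[:,:,::-1])
E
```

```text
clock: 8.93
eef_pos: [0.6272, 0.2419, 0.1644]
eef_rot: [0.0, 0.907, 0.422, -0.0]
wrist_force: [0.9, -0.6, -0.4]
grip_width: 0.384
t 8.93 turn [6.000e-04 0.000e+00 8.479e-01] shift [-0.1679 -0.1054 -0.0144] F [ 0.9 -0.6 -0.4] grip 0.384 rows>=6.8
```

View pics/w7.png

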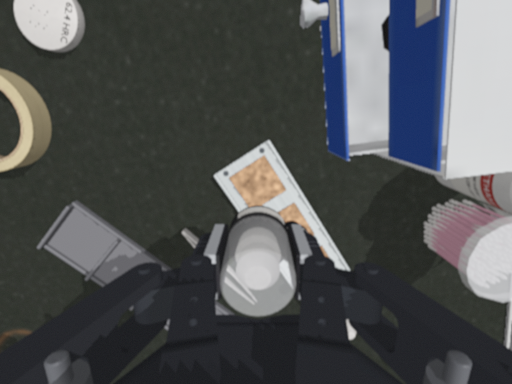

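The canister is held upright between the pads at (258,260), and its pad at (257,180) is empty. Now I'll carry it to the right-end compartment.

```bash
python3 -m handwheel '0 0 0.05 -0.01 -0.006 0 1;0 0 0.1 -0.02 -0.012 0 1;0 0 0.1 -0.02 -0.013 0 1;0 0 0.1 -0.02 -0.013 0 1;0 0 0.1 -0.02 -0.013 0 1;0 0 0.1 -0.02 -0.013 0 1;0 0 0.1 -0.02 -0.013 0 1;0 0 0.1 -0.02 -0.013 0 1;0 0 0.08 -0.015 -0.008 0 1;0 0 0 0 0 0 1;0 0 0 0 0 0 1'; python3 d.py .4593 .1365 .1 .148;  python3 - <<'E'
from station import optics
import cv2
cv2.imwrite("pics/w8.png",optics.grab_frame("wrist")[:,:,::-1])
E
python3 rect.py
```

```text
clock: 9.9
eef_pos: [0.4442, 0.1319, 0.1501]
eef_rot: [-0.007, 0.644, 0.765, -0.01]
wrist_force: [0.4, 1.4, -0.3]
grip_width: 0.386
t 9.90 turn [ 0.006  -0.0224 -0.023 ] shift [ 0.0151  0.0046 -0.0501] F [ 0.4  1.4 -0.3] grip 0.386 rows>=1.3
wrist storage_tray 0.5 c 0.6025625467300415 0.07450404763221741 size 0.02032800205051899 0.04373590648174286 yaw 1.4412664
wrist drying_stand 0.74 c 0.6174319982528687 0.16187617182731628 size 0.22209827601909637 0.07357117533683777 yaw -0.13359906
top storage_tray 0.9 c 0.44122305512428284 0.25480568408966064 size 0.0710362121462822 0.1892048418521881 yaw 0.16369328
top drying_stand None
```

View pics/w8.png

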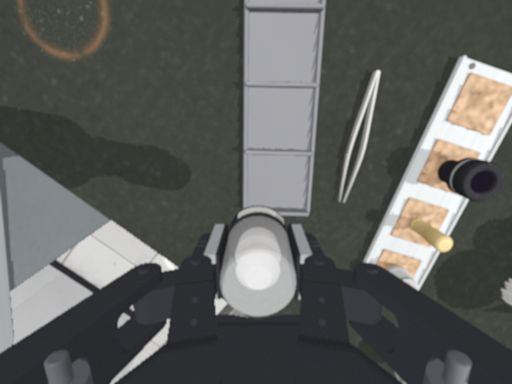

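```bash
python3 - <<'E'
from station import optics
from h import *
w=cam(optics,"wrist"); np.set_printoptions(precision=4,suppress=True)
c=np.array([.446,.2255]);a=.148
for p in ((309,212),(244,150),(313,152),(245,85),(318,88)):
    P=atz(w,p,.016)[:2]-c; print(p,P+c,"tray frame",P[0]*np.cos(a)+P[1]*np.sin(a),-P[0]*np.sin(a)+P[1]*np.cos(a))
E
python3 d.py .4593 .1365 .1 .148
```

```text
(309, 212) [0.4985 0.1139] tray frame 0.035485698646270575 -0.11814339473226944
(244, 150) [0.4255 0.163 ] tray frame -0.02945481251184174 -0.05877353217514478
(313, 152) [0.489  0.1724] tray frame 0.034682158433762794 -0.05886320750506553
(245, 85) [0.4174 0.2192] tray frame -0.02921593721456806 -0.0019923012687633615
(318, 88) [0.4806 0.2276] tray frame 0.03456205507506085 -0.0029860170374182353
t 10.25 turn [ 0.0056 -0.0201 -0.0249] shift [ 0.0128  0.0037 -0.0508] F [ 0.3  0.3 -1. ] grip 0.387 rows>=1.3
```

```bash
python3 -m handwheel '0.006 -0.02 -0.025 0.013 0.004 0 1;0 0 0 0 0 -0.02 1;0 0 0 0 0 -0.02 1;0 0 0 0 0 -0.02 1;0 0 0 0 0 -0.015 1;0 0 0 0 0 -0.01 1;0 0 0 0 0 0 1'; python3 d.py .4595 .137 .047 .148; python3 -m handwheel '0 0 0 0 0 0 1';python3 d.py .4595 .137 .047 .148
```

```text
clock: 10.83
eef_pos: [0.468, 0.1399, 0.0644]
eef_rot: [0.004, 0.654, 0.757, 0.005]
wrist_force: [-0.6, -1.1, -1.1]
grip_width: 0.383
t 10.83 turn [-0.0033  0.0123  0.002 ] shift [-0.0085 -0.0029 -0.0174] F [-0.6 -1.1 -1.1] grip 0.383 rows>=0.5
clock: 10.92
eef_pos: [0.4683, 0.1401, 0.064]
eef_rot: [0.003, 0.654, 0.757, 0.005]
wrist_force: [0.3, -0.2, -1.7]
grip_width: 0.386
t 10.92 turn [-0.0031  0.0115  0.0019] shift [-0.0088 -0.0031 -0.017 ] F [ 0.3 -0.2 -1.7] grip 0.386 rows>=0.5
```

```bash
python3 -m handwheel '-0.003 0.012 0 -0.009 -0.003 -0.004 1;0 0 0 0 0 -0.004 1;0 0 0 0 0 -0.004 1;0 0 0 0 0 0 1'; python3 d.py .4595 .137 .047 .148
python3 - <<'E'
from station import optics
import cv2
cv2.imwrite("pics/w9.png",optics.grab_frame("wrist")[:,:,::-1])
E
```

```text
clock: 11.25
eef_pos: [0.4606, 0.1375, 0.0529]
eef_rot: [0.001, 0.654, 0.757, 0.001]
wrist_force: [0.5, -0.3, -0.4]
grip_width: 0.385
t 11.25 turn [-0.0007  0.0024  0.0019] shift [-0.0011 -0.0005 -0.0059] F [ 0.5 -0.3 -0.4] grip 0.385 rows>=0.1
```

View pics/w9.png

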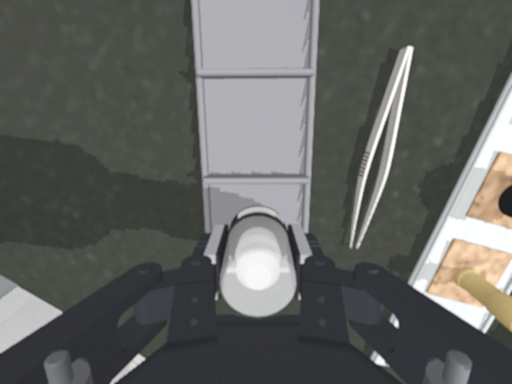

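The canister is centred across the tray, with walls at cols 207 and 307, and it is past the divider at row 180. I'll lower it in small steps and watch the force.

```bash
python3 -m handwheel '0 0 0 -0.001 0 -0.002 1;0 0 0 0 0 -0.002 1;0 0 0 0 0 0 1'; python3 -m handwheel '0 0 0 0 0 -0.002 1;0 0 0 0 0 0 1'; python3 -m handwheel '0 0 0 0 0 -0.002 1;0 0 0 0 0 0 1'
```

```text
clock: 11.55
eef_pos: [0.4608, 0.1377, 0.0498]
eef_rot: [0.002, 0.654, 0.757, 0.002]
wrist_force: [-0.6, 0.2, -1.2]
grip_width: 0.384
clock: 11.72
eef_pos: [0.461, 0.1378, 0.0478]
eef_rot: [0.002, 0.654, 0.757, 0.003]
wrist_force: [0.6, -0.2, -1.2]
grip_width: 0.386
clock: 11.88
eef_pos: [0.4611, 0.1378, 0.0457]
eef_rot: [0.002, 0.654, 0.757, 0.003]
wrist_force: [-0.2, 1.6, -1.1]
grip_width: 0.383
```

```bash
python3 -m handwheel '0 0 0 -0.001 0 -0.0015 1;0 0 0 0 0 0 1'; python3 -m handwheel '0 0 0 0 0 -0.0015 1;0 0 0 0 0 0 1'
```

```text
clock: 12.05
eef_pos: [0.4602, 0.1378, 0.044]
eef_rot: [0.002, 0.654, 0.757, 0.003]
wrist_force: [-0.2, 0.2, -1.5]
grip_width: 0.388
clock: 12.22
eef_pos: [0.4603, 0.1378, 0.0424]
eef_rot: [0.002, 0.654, 0.757, 0.003]
wrist_force: [0.3, -0.1, -0.5]
grip_width: 0.387
```

```bash
python3 -m handwheel '0 0 0 0 0 -0.0015 1;0 0 0 0 0 0 1'; python3 -m handwheel '0 0 0 0 0 -0.001 1;0 0 0 0 0 0 1'
```

```text
clock: 12.38
eef_pos: [0.4605, 0.1379, 0.0427]
eef_rot: [0.002, 0.654, 0.757, 0.003]
wrist_force: [0.5, 0.3, -0.9]
grip_width: 0.386
clock: 12.55
eef_pos: [0.461, 0.138, 0.0424]
eef_rot: [0.003, 0.654, 0.757, 0.004]
wrist_force: [0.1, 0.5, -0.9]
grip_width: 0.387
```

```bash
python3 -m handwheel '0 0 0 0 0 0 0.6;0 0 0 0 0 0 0.5;0 0 0 0 0 0 0.35;0 0 0 0 0 0 0.3;0 0 0 0 0 0 0.3';python3 d.py .461 .138 .2 .148;  python3 -m handwheel '0 0 0 0 0 0.01 0.3;0 0 0 0 0 0.02 0.3;0 0 0 0 0 0.03 0.3;0 0 0 0 0 0.03 0.3;0 0 0 0 0 0.03 0.3;0 0 0 0 0 0 0.3'
python3 - <<'E'
from station import optics
import cv2
cv2.imwrite("pics/w10.png",optics.grab_frame("wrist")[:,:,::-1])
E
python3 d.py .621 .178 .16 -.127
```

```text
clock: 12.97
eef_pos: [0.461, 0.138, 0.0418]
eef_rot: [0.003, 0.654, 0.757, 0.004]
wrist_force: [0.3, -0.5, -0.2]
grip_width: 0.702
t 12.97 turn [-0.002   0.009   0.0019] shift [0.     0.     0.1582] F [ 0.3 -0.5 -0.2] grip 0.702 rows>=3.8
clock: 13.47
eef_pos: [0.4577, 0.1372, 0.1634]
eef_rot: [-0.0, 0.654, 0.757, -0.0]
wrist_force: [0.9, 0.1, -0.0]
grip_width: 0.705
t 13.52 turn [ 1.000e-04 -3.300e-03 -2.729e-01] shift [ 0.1644  0.041  -0.0014] F [0.1 0.3 0.2] grip 0.705 rows>=4.1
```

View pics/w10.png

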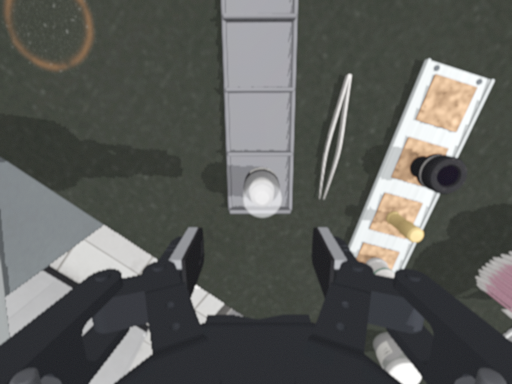

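The canister stands upright at (263,190) in the right-end compartment. Next is the eyepiece.

```bash
python3 -m handwheel '0 0 -0.08 0.03 0.008 0 0.3;0 0 -0.08 0.03 0.008 0 0.3;0 0 -0.08 0.03 0.008 0 0.3;0 0 -0.08 0.03 0.008 0 0.3;0 0 -0.06 0.03 0.008 0 0.3;0 0 -0.04 0.02 0 0 0.3;0 0 0 0 0 0 0.3'
python3 - <<'E'
from station import optics
import cv2
cv2.imwrite("pics/w11.png",optics.grab_frame("wrist")[:,:,::-1])
E
python3 d.py .621 .178 .16 -.3;python3 look.py wrist,scene eyepiece_center,sleeve_center,objective_center; python3 d.py .621 .178 .16 -.3
```

```text
clock: 14.1
eef_pos: [0.6242, 0.177, 0.1524]
eef_rot: [-0.006, 0.803, 0.596, -0.007]
wrist_force: [-0.0, 0.3, 0.3]
grip_width: 0.7
t 14.15 turn [-0.0018 -0.0222 -0.0067] shift [-0.0006  0.0011  0.0082] F [ 0.1  0.3 -0.4] grip 0.696 rows>=0.2
eyepiece_center wrist [([256.0, 188.5], 0.9)]
eyepiece_center scene [([292.1, 184.2], 0.58)]
   X [0.6179 0.1743 0.0315] [array([3. , 2.8]), array([-1.8,  0.3])]
sleeve_center wrist [([263.5, 248.7], 0.55), ([259.5, 206.7], 0.22)]
sleeve_center scene [([310.8, 197.6], 0.49)]
   X [0.6035 0.1183 0.0289] [array([-2. , -1.8]), array([ 1.2, -0.4])]
objective_center wrist [([272.4, 298.6], 0.55)]
objective_center scene [([339.8, 205.0], 0.73), ([312.2, 196.5], 0.21)]
   X [0.5993 0.0596 0.0336] [array([1.4, 1.3]), array([-0.9,  0.4])]
t 14.55 turn [-0.002  -0.0208 -0.0075] shift [0.0018 0.0013 0.0052] F [-0.3 -0.4  0.1] grip 0.699 rows>=0.2
```

View pics/w11.png

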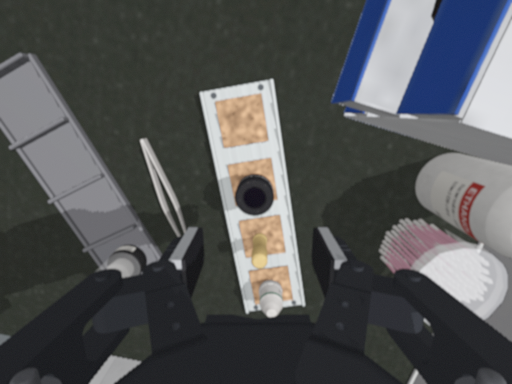

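The eyepiece's centre is at (255,193), so it lies directly under the TCP.

```bash
python3 -m handwheel '-0.002 -0.02 -0.008 0 0 -0.015 0.3;0 0 0 0 0 -0.02 0.3;0 0 0 0 0 -0.02 0.3;0 0 0 0 0 -0.02 0.3;0 0 0 0 0 -0.015 0.3;0 0 0 0 0 0 0.3'; python3 d.py .619 .176 .038 -.3
```

```text
clock: 15.05
eef_pos: [0.6191, 0.1771, 0.0679]
eef_rot: [0.002, 0.805, 0.594, 0.005]
wrist_force: [-0.6, -0.2, 0.3]
grip_width: 0.697
t 15.05 turn [-0.0023  0.0108 -0.0004] shift [-0.0001 -0.0011 -0.0299] F [-0.6 -0.2  0.3] grip 0.697 rows>=0.7
```

```bash
python3 -m handwheel '-0.002 0.01 0 -0.001 -0.001 -0.012 0.3;0 0 0 0 0 -0.01 0.3;0 0 0 0 0 -0.006 0.3;0 0 0 0 0 0 0.3'; python3 d.py .619 .176 .038 -.3;python3 - <<'E'
from station import optics
import cv2
cv2.imwrite("pics/w12.png",optics.grab_frame("wrist")[:,:,::-1])
E
```

```text
clock: 15.38
eef_pos: [0.6186, 0.1762, 0.0401]
eef_rot: [0.001, 0.805, 0.594, 0.001]
wrist_force: [0.3, -0.3, -0.6]
grip_width: 0.697
t 15.38 turn [-0.0008  0.0028 -0.0008] shift [ 0.0004 -0.0002 -0.0021] F [ 0.3 -0.3 -0.6] grip 0.697 rows>=0.1
```

View pics/w12.png

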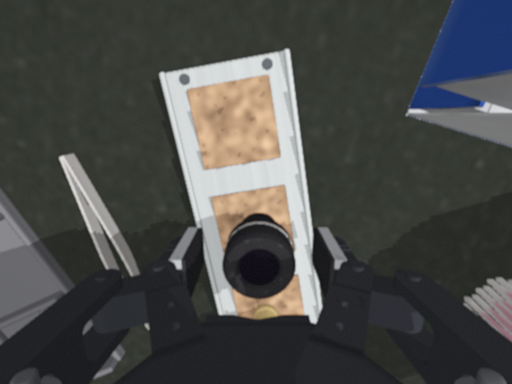

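The eyepiece (259,255) is centred between the pads. Closing the gripper.

```bash
python3 -m handwheel '0 0 0 0 0 -0.001 0.45;0 0 0 0 0 0 0.55;0 0 0 0 0 0 0.65;0 0 0 0 0 0 0.8;0 0 0 0 0 0 1;0 0 0 0 0 0 1'; python3 d.py .4504 .1958 .15 .148; python3 -m handwheel '0 0 0 0 0 0.01 1;0 0 0 0 0 0.02 1;0 0 0 0 0 0.03 1;0 0 0 0 0 0.03 1;0 0 0 0 0 0.02 1;0 0 0 0 0 0 1'; python3 d.py .4504 .1958 .15 .148
python3 - <<'E'
from station import optics
import cv2
cv2.imwrite("pics/w13.png",optics.grab_frame("wrist")[:,:,::-1])
E
```

```text
clock: 15.93
eef_pos: [0.6205, 0.1768, 0.042]
eef_rot: [0.001, 0.805, 0.594, 0.004]
wrist_force: [-1.0, -0.5, -0.3]
grip_width: 0.369
t 15.93 turn [-0.0036  0.007   0.4472] shift [-0.1701  0.019   0.108 ] F [-1.  -0.5 -0.3] grip 0.369 rows>=4.9
clock: 16.43
eef_pos: [0.6179, 0.176, 0.157]
eef_rot: [0.0, 0.805, 0.594, 0.001]
wrist_force: [0.9, 0.5, -0.4]
grip_width: 0.37
t 16.43 turn [-0.0011  0.002   0.4472] shift [-0.1675  0.0198 -0.007 ] F [ 0.9  0.5 -0.4] grip 0.370 rows>=4.0
```

View pics/w13.png

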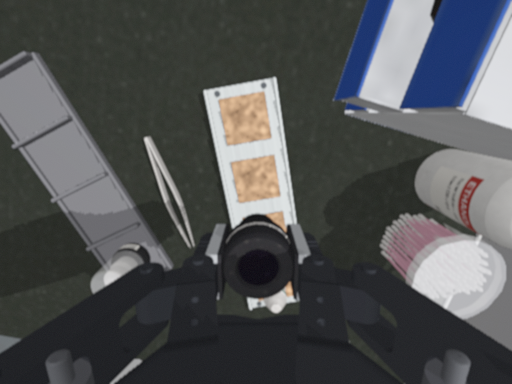

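The eyepiece is held upright. Now to the second compartment from the right.

```bash
python3 -m handwheel '0 0 0.04 -0.015 0.002 0 1;0 0 0.06 -0.025 0.003 0 1;0 0 0.07 -0.025 0.003 0 1;0 0 0.07 -0.025 0.003 0 1;0 0 0.07 -0.025 0.003 0 1;0 0 0.07 -0.025 0.003 0 1;0 0 0.06 -0.015 0.003 0 1;0 0 0 0 0 0 1;0 0 0 0 0 0 1'; python3 d.py .4504 .1958 .06 .148;  python3 - <<'E'
from station import optics
from h import *
cv2.imwrite("pics/w14.png",optics.grab_frame("wrist")[:,:,::-1])
w=cam(optics,"wrist")
c=np.array([.446,.2255]);a=.148;B=np.array([[np.cos(a),-np.sin(a)],[np.sin(a),np.cos(a)]])
for y in(-.06,0,.06,.12):print([proj(w,[*(c+B@[x,y]),.016]).round(0).tolist() for x in(-.034,.034)])
E
```

```text
clock: 17.23
eef_pos: [0.4503, 0.1931, 0.1478]
eef_rot: [-0.004, 0.649, 0.761, -0.004]
wrist_force: [1.0, 0.1, -0.1]
grip_width: 0.37
t 17.23 turn [ 0.0017 -0.0111 -0.0113] shift [ 0.0001  0.0027 -0.0878] F [ 1.   0.1 -0.1] grip 0.370 rows>=2.1
[[[225.0, 212.0]], [[294.0, 213.0]]]
[[[223.0, 151.0]], [[297.0, 152.0]]]
[[[222.0, 81.0]], [[301.0, 82.0]]]
[[[220.0, 1.0]], [[305.0, 2.0]]]
```

View pics/w14.png

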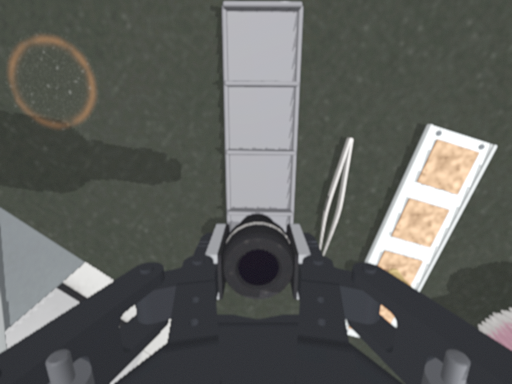

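The tray model's projections (dividers at rows 212, 151, 81) match the picture (213, 152, 82). Lowering.

```bash
python3 -m handwheel '0.002 -0.011 -0.01 0 0.003 -0.01 1;0 0 0 0 0 -0.02 1;0 0 0 0 0 -0.02 1;0 0 0 0 0 -0.015 1;0 0 0 0 0 -0.01 1;0 0 0 0 0 0 1'; python3 d.py .4504 .1958 .045 .148
```

```text
clock: 17.78
eef_pos: [0.4616, 0.1968, 0.0699]
eef_rot: [0.003, 0.657, 0.754, 0.005]
wrist_force: [-0.6, 0.4, -1.4]
grip_width: 0.371
t 17.78 turn [-0.0029  0.0114  0.0098] shift [-0.0112 -0.001  -0.0249] F [-0.6  0.4 -1.4] grip 0.371 rows>=0.7
```

```bash
python3 -m handwheel '-0.003 0.012 0.01 -0.012 -0.001 -0.01 1;0 0 0 0 0 -0.008 1;0 0 0 0 0 -0.004 1;0 0 0 0 0 0 1'; python3 d.py .4504 .1958 .042 .148;python3 -m handwheel '0 0 0 -0.001 0 -0.002 1;0 0 0 0 0 -0.002 1;0 0 0 0 0 0 1';  python3 -m handwheel '0 0 0 0 0 -0.002 1;0 0 0 0 0 0 1'
```

```text
clock: 18.12
eef_pos: [0.4522, 0.1957, 0.0457]
eef_rot: [0.0, 0.654, 0.757, 0.0]
wrist_force: [-0.0, 0.0, -0.8]
grip_width: 0.369
t 18.12 turn [0.     0.0003 0.0023] shift [-0.0018  0.0001 -0.0037] F [-0.   0.  -0.8] grip 0.369 rows>=0.1
clock: 18.37
eef_pos: [0.4521, 0.196, 0.0419]
eef_rot: [0.001, 0.654, 0.757, 0.001]
wrist_force: [0.4, -0.4, -0.8]
grip_width: 0.366
clock: 18.53
eef_pos: [0.4526, 0.1962, 0.0404]
eef_rot: [0.001, 0.654, 0.757, 0.002]
wrist_force: [-0.4, -0.4, -1.0]
grip_width: 0.37
```

```bash
python3 -m handwheel '0 0 0 -0.001 0 -0.002 1;0 0 0 0 0 0 1';  python3 -m handwheel '0 0 0 0 0 -0.0015 1;0 0 0 0 0 0 1';python3 -m handwheel '0 0 0 0 0 -0.0015 1;0 0 0 0 0 0 1'
```

```text
clock: 18.7
eef_pos: [0.4519, 0.1964, 0.0387]
eef_rot: [0.001, 0.654, 0.757, 0.002]
wrist_force: [0.4, 0.1, -1.5]
grip_width: 0.365
clock: 18.87
eef_pos: [0.452, 0.1964, 0.0373]
eef_rot: [0.002, 0.654, 0.757, 0.002]
wrist_force: [0.7, 0.7, -0.8]
grip_width: 0.37
clock: 19.03
eef_pos: [0.4523, 0.1966, 0.036]
eef_rot: [0.002, 0.654, 0.757, 0.003]
wrist_force: [0.0, -0.0, -1.1]
grip_width: 0.371
```

```bash
python3 -m handwheel '0 0 0 -0.001 0 -0.0015 1;0 0 0 0 0 0 1';  python3 -m handwheel '0 0 0 0 0 -0.0015 1;0 0 0 0 0 0 1'
```

```text
clock: 19.2
eef_pos: [0.4526, 0.1968, 0.0363]
eef_rot: [0.003, 0.654, 0.757, 0.004]
wrist_force: [0.1, 0.3, -1.1]
grip_width: 0.372
clock: 19.37
eef_pos: [0.4531, 0.1969, 0.0361]
eef_rot: [0.003, 0.654, 0.757, 0.005]
wrist_force: [0.1, -0.8, -0.4]
grip_width: 0.368
```

The descent stopped at 0.036, so the eyepiece is on the floor. Releasing.

```bash
python3 -m handwheel '0 0 0 0 0 0 0.6;0 0 0 0 0 0 0.5;0 0 0 0 0 0 0.35;0 0 0 0 0 0 0.3;0 0 0 0 0 0 0.3';  python3 -m handwheel '0 0 0 0 0 0.01 0.3;0 0 0 0 0 0.02 0.3;0 0 0 0 0 0.03 0.3;0 0 0 0 0 0.03 0.3;0 0 0 0 0 0.03 0.3;0 0 0 0 0 0 0.3'
python3 - <<'E'
from station import optics
import cv2
cv2.imwrite("pics/w15.png",optics.grab_frame("wrist")[:,:,::-1])
E
python3 d.py .605 .118 .15 -.127
```

```text
clock: 19.78
eef_pos: [0.4531, 0.197, 0.0355]
eef_rot: [0.003, 0.654, 0.757, 0.005]
wrist_force: [0.7, 0.4, 0.7]
grip_width: 0.697
clock: 20.28
eef_pos: [0.4496, 0.1958, 0.1565]
eef_rot: [0.0, 0.654, 0.757, 0.0]
wrist_force: [2.4, 0.4, 0.7]
grip_width: 0.701
t 20.33 turn [ 0.0009 -0.0022 -0.2727] shift [ 0.1565 -0.0773 -0.0045] F [ 0.6  0.9 -0.6] grip 0.701 rows>=4.2
```

View pics/w15.png

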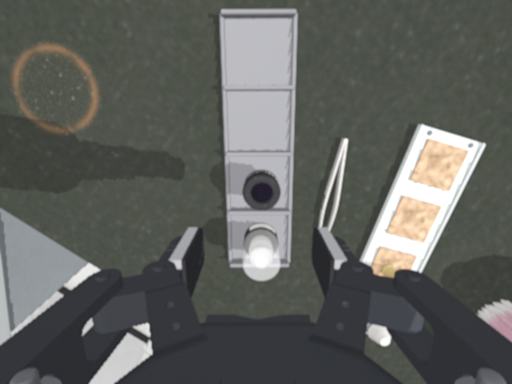

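The eyepiece stands at (261,191), next to the canister at (261,247). Next is the sleeve.

```bash
python3 -m handwheel '0 0 -0.06 0.025 -0.013 0 0.3;0 0 -0.06 0.03 -0.015 0 0.3;0 0 -0.06 0.03 -0.015 0 0.3;0 0 -0.05 0.03 -0.015 0 0.3;0 0 -0.04 0.03 -0.013 0 0.3;0 0 0 0.015 -0.004 0 0.3;0 0 0 0 0 0 0.3'
python3 - <<'E'
from station import optics
import cv2
cv2.imwrite("pics/w16.png",optics.grab_frame("wrist")[:,:,::-1])
E
python3 look.py wrist,scene sleeve_center,objective_center; python3 d.py .605 .118 .15 -.127
```

```text
clock: 20.92
eef_pos: [0.6074, 0.1158, 0.1463]
eef_rot: [-0.005, 0.753, 0.658, -0.006]
wrist_force: [-0.3, 0.4, -0.0]
grip_width: 0.697
sleeve_center wrist [([263.5, 189.2], 0.81)]
sleeve_center scene [([309.5, 196.3], 0.72)]
   X [0.6052 0.1205 0.0302] [array([-2.7, -3.4]), array([ 1.9, -0.4])]
objective_center wrist [([262.5, 248.4], 0.75)]
objective_center scene [([340.1, 204.0], 0.74)]
   X [0.6002 0.0598 0.0355] [array([1.4, 1.7]), array([-1. ,  0.4])]
t 21.27 turn [ 0.0005 -0.0169  0.0039] shift [0.0023 0.0001 0.0019] F [-0.4  0.5  0.3] grip 0.705 rows>=0.1
```

View pics/w16.png

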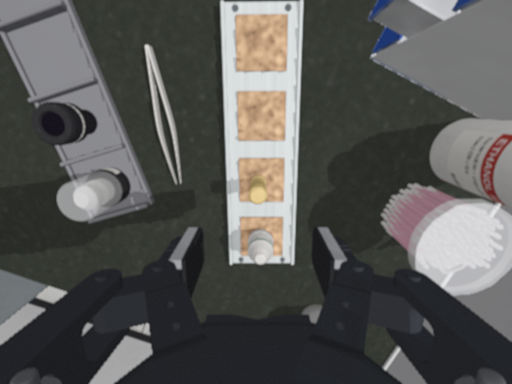

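```bash
python3 - <<'E'
from station import optics
from h import *
w=cam(optics,"wrist")
for p,z in (((259,190),.05),((263,189),.032),((261,182),.009)): print(atz(w,p,z))
E
python3 -m handwheel '0 -0.017 0 0.002 0 -0.015 0.3;0 0 0 0 0 -0.02 0.3;0 0 0 0 0 -0.02 0.3;0 0 0 0 0 -0.015 0.3;0 0 0 0 0 0 0.3'; python3 d.py .605 .117 .045 -.127
python3 - <<'E'
from station import optics
import cv2
cv2.imwrite("pics/w17.png",optics.grab_frame("wrist")[:,:,::-1])
E
```

```text
[0.6034649  0.12312656 0.05      ]
[0.60627461 0.11853407 0.032     ]
[0.60447235 0.1194014  0.009     ]
clock: 21.68
eef_pos: [0.6024, 0.1214, 0.0805]
eef_rot: [0.002, 0.75, 0.661, 0.003]
wrist_force: [-0.2, 0.8, 0.5]
grip_width: 0.697
t 21.68 turn [-0.0009  0.0082 -0.0017] shift [ 0.0026 -0.0044 -0.0355] F [-0.2  0.8  0.5] grip 0.697 rows>=0.9
```

View pics/w17.png

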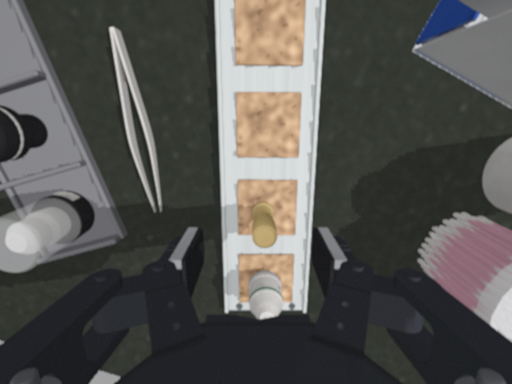

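```bash
python3 - <<'E'
from station import optics
from h import *
w=cam(optics,"wrist")
for p,z in (((265,235),.055),((261,208),.012),((267,305),.05),((266,283),.0295)): print(p,atz(w,p,z))
E
python3 d.py .605 .119 .045 -.127
```

```text
(265, 235) [0.60768861 0.11921593 0.055     ]
(261, 208) [0.60646298 0.12100738 0.012     ]
(267, 305) [0.60300178 0.06709422 0.05      ]
(266, 283) [0.60343555 0.06958878 0.0295    ]
t 21.73 turn [-0.0011  0.0093 -0.0017] shift [ 0.0021 -0.0026 -0.0367] F [-0.9  0.5  0. ] grip 0.698 rows>=0.9
```

```bash
python3 -m handwheel '-0.001 0.009 0 0.004 -0.003 -0.012 0.3;0 0 0 0 0 -0.012 0.3;0 0 0 0 0 -0.01 0.3;0 0 0 0 0 -0.004 0.3;0 0 0 0 0 0 0.3'; python3 d.py .607 .1195 .042 -.127
```

```text
clock: 22.15
eef_pos: [0.6093, 0.1195, 0.0442]
eef_rot: [0.002, 0.749, 0.662, 0.003]
wrist_force: [0.2, -0.1, -0.0]
grip_width: 0.7
t 22.15 turn [-0.0009  0.0064 -0.0033] shift [-0.0023 -0.     -0.0022] F [ 0.2 -0.1 -0. ] grip 0.700 rows>=0.1
```

```bash
python3 -m handwheel '-0.001 0.006 0 -0.002 0 -0.002 0.4;0 0 0 0 0 0 0.5;0 0 0 0 0 0 0.5'; python3 d.py .607 .1195 .042 -.127;python3 - <<'E'
from station import optics
import cv2
cv2.imwrite("pics/w18.png",optics.grab_frame("wrist")[:,:,::-1])
E
```

```text
clock: 22.4
eef_pos: [0.6072, 0.1194, 0.0418]
eef_rot: [-0.0, 0.75, 0.662, -0.0]
wrist_force: [-0.6, 0.3, -0.6]
grip_width: 0.5
t 22.40 turn [ 0.0002 -0.0007 -0.0031] shift [-0.0002  0.0001  0.0002] F [-0.6  0.3 -0.6] grip 0.500 rows>=0.0
```

View pics/w18.png

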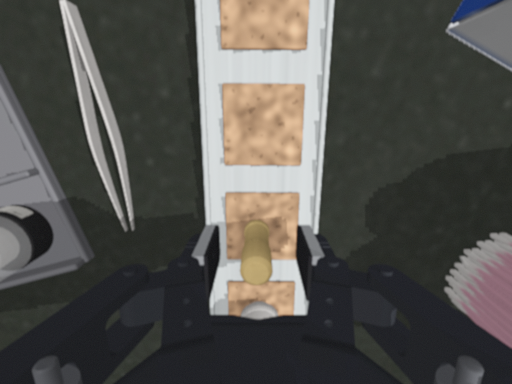

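The sleeve (256,255) is centred between the pads (215 and 300). Closing in steps, then lifting.

```bash
python3 -m handwheel '0 0 0 0 0 0 0.6;0 0 0 0 0 0 0.7;0 0 0 0 0 0 0.75;0 0 0 0 0 0 0.8;0 0 0 0 0 0 0.85;0 0 0 0 0 0 1;0 0 0 0 0 0 1;0 0 0 0 0 0 1'; python3 d.py .607 .1195 .042 -.127; python3 -m handwheel '0 0 0 0 0 0.01 1;0 0 0 0 0 0.02 1;0 0 0 0 0 0.03 1;0 0 0 0 0 0.03 1;0 0 0 0 0 0.02 1;0 0 0 0 0 0 1'; python3 d.py .4416 .2552 .15 .148
python3 - <<'E'
from station import optics
import cv2
cv2.imwrite("pics/w19.png",optics.grab_frame("wrist")[:,:,::-1])
E
```

```text
clock: 23.12
eef_pos: [0.608, 0.1195, 0.0435]
eef_rot: [0.001, 0.75, 0.662, 0.001]
wrist_force: [-0.1, 0.5, -0.7]
grip_width: 0.155
t 23.12 turn [-0.0001  0.0022 -0.003 ] shift [-0.001   0.     -0.0015] F [-0.1  0.5 -0.7] grip 0.155 rows>=0.0
clock: 23.62
eef_pos: [0.6049, 0.1191, 0.1579]
eef_rot: [-0.001, 0.75, 0.662, -0.002]
wrist_force: [0.7, -0.4, -1.0]
grip_width: 0.16
t 23.62 turn [ 0.0014 -0.0048  0.272 ] shift [-0.1633  0.1361 -0.0079] F [ 0.7 -0.4 -1. ] grip 0.160 rows>=5.1
```

View pics/w19.png

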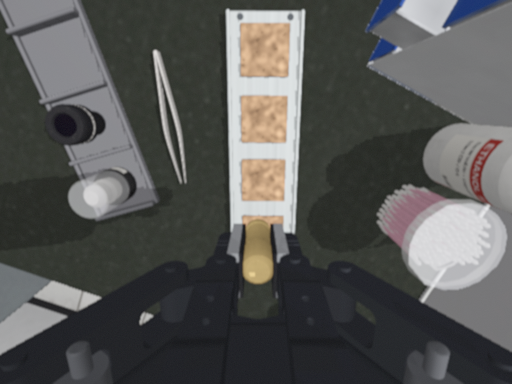

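The sleeve is held upright. Carrying it to the second compartment from the left.

```bash
python3 -m handwheel '0 0 0.03 -0.015 0.012 0 1;0 0 0.04 -0.023 0.02 0 1;0 0 0.04 -0.023 0.02 0 1;0 0 0.04 -0.023 0.02 0 1;0 0 0.04 -0.023 0.02 0 1;0 0 0.04 -0.023 0.02 0 1;0 0 0.04 -0.018 0.015 0 1;0 0 0.01 -0.008 0.006 0 1;0 0 0 0 0 0 1;0 0 0 0 0 0 1'; python3 d.py .4416 .2552 .06 .148;  python3 - <<'E'
from station import optics
from h import *
cv2.imwrite("pics/w20.png",optics.grab_frame("wrist")[:,:,::-1])
E
```

```text
clock: 24.5
eef_pos: [0.4278, 0.2537, 0.1459]
eef_rot: [-0.007, 0.643, 0.766, -0.012]
wrist_force: [0.8, 0.2, -0.3]
grip_width: 0.156
t 24.50 turn [ 0.0097 -0.0257 -0.0253] shift [ 0.0138  0.0015 -0.0859] F [ 0.8  0.2 -0.3] grip 0.156 rows>=2.1
```

View pics/w20.png

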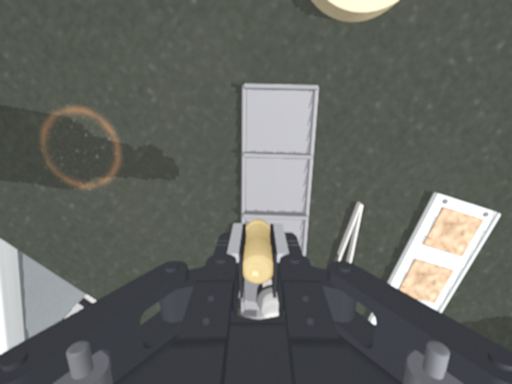

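```bash
python3 -m handwheel '0.009 -0.025 -0.025 0.014 0.002 -0.01 1;0 0 0 0 0 -0.02 1;0 0 0 0 0 -0.02 1;0 0 0 0 0 -0.015 1;0 0 0 0 0 -0.01 1;0 0 0 0 0 0 1'; python3 d.py .4416 .2552 .045 .148
```

```text
clock: 25.05
eef_pos: [0.453, 0.2519, 0.0686]
eef_rot: [0.003, 0.657, 0.754, 0.004]
wrist_force: [0.5, -0.0, -0.2]
grip_width: 0.157
t 25.05 turn [-0.0013  0.0103  0.0118] shift [-0.0114  0.0033 -0.0236] F [ 0.5 -0.  -0.2] grip 0.157 rows>=0.6
```

```bash
python3 -m handwheel '-0.001 0.01 0.01 -0.012 0.003 -0.01 1;0 0 0 0 0 -0.008 1;0 0 0 0 0 -0.004 1;0 0 0 0 0 0 1'; python3 d.py .4416 .2552 .042 .148;python3 -m handwheel '0 0 0 -0.001 0 -0.002 1;0 0 0 0 0 -0.002 1;0 0 0 0 0 0 1';  python3 -m handwheel '0 0 0 0 0 -0.0015 1;0 0 0 0 0 0 1';  python3 -m handwheel '0 0 0 0 0 -0.0015 1;0 0 0 0 0 0 1'
```

```text
clock: 25.38
eef_pos: [0.4433, 0.2535, 0.0448]
eef_rot: [0.0, 0.655, 0.756, 0.0]
wrist_force: [-0.4, 0.7, -0.2]
grip_width: 0.156
t 25.38 turn [-0.0003  0.001   0.0057] shift [-0.0017  0.0017 -0.0028] F [-0.4  0.7 -0.2] grip 0.156 rows>=0.1
clock: 25.63
eef_pos: [0.4429, 0.2538, 0.0411]
eef_rot: [0.001, 0.655, 0.756, 0.001]
wrist_force: [0.0, -0.2, -0.4]
grip_width: 0.157
clock: 25.8
eef_pos: [0.4434, 0.2542, 0.0401]
eef_rot: [0.001, 0.655, 0.756, 0.002]
wrist_force: [-0.2, -0.4, -0.3]
grip_width: 0.155
clock: 25.97
eef_pos: [0.4437, 0.2545, 0.039]
eef_rot: [0.001, 0.655, 0.756, 0.003]
wrist_force: [0.5, -1.5, 0.6]
grip_width: 0.153
```

```bash
python3 -m handwheel '0 0 0 -0.001 0 -0.0015 1;0 0 0 0 0 0 1';  python3 -m handwheel '0 0 0 0 0 -0.0015 1;0 0 0 0 0 0 1'; python3 -m handwheel '0 0 0 0 0 -0.0015 1;0 0 0 0 0 0 1'
```

```text
clock: 26.13
eef_pos: [0.4438, 0.2549, 0.0385]
eef_rot: [0.002, 0.655, 0.756, 0.004]
wrist_force: [0.1, 0.1, -1.1]
grip_width: 0.156
clock: 26.3
eef_pos: [0.4442, 0.2551, 0.0386]
eef_rot: [0.002, 0.655, 0.756, 0.005]
wrist_force: [0.6, -1.1, -1.3]
grip_width: 0.158
clock: 26.47
eef_pos: [0.4445, 0.2554, 0.0385]
eef_rot: [0.003, 0.655, 0.756, 0.005]
wrist_force: [-0.7, -0.4, -0.5]
grip_width: 0.155
```

The descent stopped at 0.0385, so the sleeve is on the floor. Releasing.

```bash
python3 -m handwheel '0 0 0 0 0 0 0.8;0 0 0 0 0 0 0.7;0 0 0 0 0 0 0.5;0 0 0 0 0 0 0.35;0 0 0 0 0 0 0.3;0 0 0 0 0 0 0.3';  python3 -m handwheel '0 0 0 0 0 0.01 0.3;0 0 0 0 0 0.02 0.3;0 0 0 0 0 0.03 0.3;0 0 0 0 0 0.03 0.3;0 0 0 0 0 0.03 0.3;0 0 0 0 0 0 0.3'
python3 - <<'E'
from station import optics
import cv2
cv2.imwrite("pics/w21.png",optics.grab_frame("wrist")[:,:,::-1])
E
python3 d.py .602 .062 .15 -.127
```

```text
clock: 26.97
eef_pos: [0.4442, 0.2553, 0.0375]
eef_rot: [0.002, 0.655, 0.756, 0.005]
wrist_force: [-0.1, 0.7, 0.0]
grip_width: 0.701
clock: 27.47
eef_pos: [0.4412, 0.2539, 0.1623]
eef_rot: [0.001, 0.655, 0.756, 0.001]
wrist_force: [1.6, 0.0, -0.0]
grip_width: 0.701
t 27.52 turn [ 0.0003  0.0005 -0.2703] shift [ 0.1618 -0.1914 -0.0104] F [ 0.5 -0.3 -0.9] grip 0.702 rows>=6.0
```

View pics/w21.png

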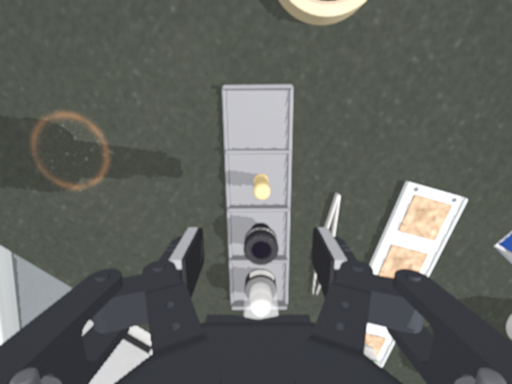

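The sleeve stands at (262,186), and the three placed parts are all upright. Last is the objective.

```bash
python3 -m handwheel '0 0 -0.03 0.02 -0.022 0 0.3;0 0 -0.04 0.024 -0.028 0 0.3;0 0 -0.05 0.024 -0.028 0 0.3;0 0 -0.05 0.024 -0.028 0 0.3;0 0 -0.05 0.024 -0.028 0 0.3;0 0 -0.04 0.024 -0.028 0 0.3;0 0 -0.02 0.02 -0.022 0 0.3;0 0 0 0.01 -0.01 0 0.3;0 0 0 0 0 0 0.3'
python3 - <<'E'
from station import optics
import cv2
cv2.imwrite("pics/w22.png",optics.grab_frame("wrist")[:,:,::-1])
E
python3 look.py wrist,scene objective_center; python3 d.py .602 .062 .15 -.127
```

```text
clock: 28.27
eef_pos: [0.6097, 0.0504, 0.156]
eef_rot: [-0.003, 0.756, 0.654, -0.003]
wrist_force: [0.3, 0.3, 0.2]
grip_width: 0.695
objective_center wrist [([253.3, 181.7], 0.73)]
objective_center scene [([339.3, 207.1], 0.64)]
   X [0.6025 0.0589 0.0274] [array([-0.3, -0.5]), array([ 0.3, -0. ])]
t 28.52 turn [-0.0019 -0.0101  0.0128] shift [-0.0042  0.0077 -0.0066] F [-0.6  0.2  0.5] grip 0.700 rows>=0.3
```

View pics/w22.png

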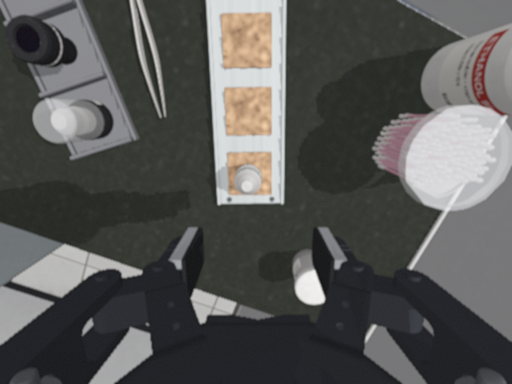

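```bash
python3 - <<'E'
from station import optics
from h import *
t=cam(optics,"top");s=cam(optics,"scene")
print(tri([(t,(371,132)),(s,(402,212))]))
E
python3 -m handwheel '-0.002 -0.01 0.012 -0.004 0.009 -0.01 0.3;0 0 0 0 0 -0.02 0.3;0 0 0 0 0 -0.02 0.3;0 0 0 0 0 -0.015 0.3;0 0 0 0 0 0 0.3'
python3 - <<'E'
from station import optics
import cv2
cv2.imwrite("pics/w23.png",optics.grab_frame("wrist")[:,:,::-1])
E
python3 look.py wrist,scene objective_center; python3 d.py .602 .062 .036 -.127
```

```text
(array([ 0.65152976, -0.05305879,  0.0247986 ]), [array([-1.3,  0.8]), array([ 1.6, -0.5])])
clock: 28.93
eef_pos: [0.5976, 0.0718, 0.0932]
eef_rot: [0.001, 0.747, 0.665, 0.002]
wrist_force: [-0.8, 0.5, -0.2]
grip_width: 0.698
objective_center wrist [([267.4, 227.6], 0.64), ([270.0, 139.2], 0.37)]
objective_center scene [([339.7, 205.7], 0.53)]
   X [0.6051 0.0583 0.0299] [array([-1.3, -1.7]), array([ 0.8, -0.3])]
t 29.18 turn [-0.0017  0.0122 -0.009 ] shift [ 0.0003 -0.0087 -0.061 ] F [ 0.2  0.6 -0.4] grip 0.702 rows>=1.5
```

View pics/w23.png

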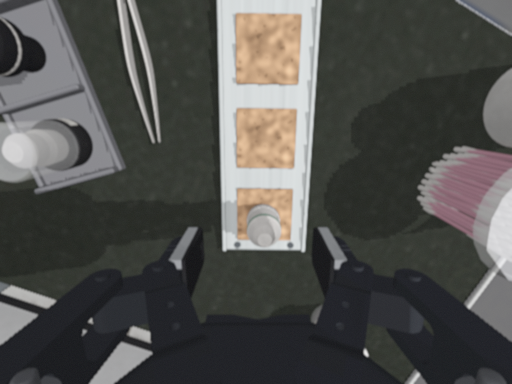

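```bash
python3 -m handwheel '-0.002 0.012 -0.009 0.001 -0.009 -0.01 0.3;0 0 0 0 0 -0.015 0.3;0 0 0 0 0 -0.015 0.3;0 0 0 0 0 0 0.3'; python3 d.py .603 .060 .036 -.127;python3 - <<'E'
from station import optics
from h import *
cv2.imwrite("pics/w24.png",optics.grab_frame("wrist")[:,:,::-1])
w=cam(optics,"wrist")
print(proj(w,[[.603,.06,.05],[.603,.06,.0295],[.603,.06,.009]]))
E
```

```text
clock: 29.52
eef_pos: [0.6071, 0.0599, 0.0599]
eef_rot: [0.004, 0.751, 0.66, 0.003]
wrist_force: [-0.3, 0.3, -0.6]
grip_width: 0.698
t 29.52 turn [0.001  0.0097 0.0011] shift [-0.0041  0.0001 -0.0239] F [-0.3  0.3 -0.6] grip 0.698 rows>=0.6
[[247.32465659 245.61592561]
 [248.16217309 229.72928983]
 [248.82088011 217.23444519]]
```

View pics/w24.png

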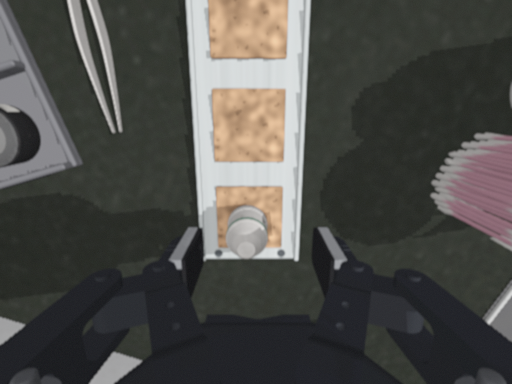

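The predicted nose at (247,246) matches the picture (247,248), so I'll descend to grip.

```bash
python3 -m handwheel '0.001 0.01 0 -0.005 0 -0.01 0.3;0 0 0 0 0 -0.008 0.3;0 0 0 0 0 -0.005 0.3;0 0 0 0 0 0 0.3'; python3 d.py .603 .060 .036 -.127
```

```text
clock: 29.9
eef_pos: [0.6045, 0.0586, 0.0381]
eef_rot: [0.001, 0.751, 0.66, 0.001]
wrist_force: [-0.2, 0.8, 0.5]
grip_width: 0.704
t 29.90 turn [0.     0.004  0.0028] shift [-0.0015  0.0014 -0.0021] F [-0.2  0.8  0.5] grip 0.704 rows>=0.1
```

```bash
python3 -m handwheel '0 0.004 0 -0.002 0.001 -0.002 0.4;0 0 0 0 0 0 0.5;0 0 0 0 0 0 0.6;0 0 0 0 0 0 0.65;0 0 0 0 0 0 0.7;0 0 0 0 0 0 0.8;0 0 0 0 0 0 1;0 0 0 0 0 0 1'; python3 d.py .603 .060 .036 -.127; python3 -m handwheel '0 0 0 0 0 0.01 1;0 0 0 0 0 0.02 1;0 0 0 0 0 0.03 1;0 0 0 0 0 0.03 1;0 0 0 0 0 0.02 1;0 0 0 0 0 0 1'; python3 d.py .4327 .3145 .15 .148
python3 - <<'E'
from station import optics
import cv2
cv2.imwrite("pics/w25.png",optics.grab_frame("wrist")[:,:,::-1])
E
```

```text
clock: 30.57
eef_pos: [0.6024, 0.0601, 0.0367]
eef_rot: [0.0, 0.751, 0.66, 0.0]
wrist_force: [-1.2, -0.1, -1.3]
grip_width: 0.261
t 30.57 turn [0.     0.0002 0.0023] shift [ 0.0006 -0.0001 -0.0007] F [-1.2 -0.1 -1.3] grip 0.261 rows>=0.0
clock: 31.07
eef_pos: [0.5992, 0.0599, 0.1508]
eef_rot: [-0.002, 0.751, 0.66, -0.003]
wrist_force: [0.8, 0.9, -1.4]
grip_width: 0.256
t 31.07 turn [ 0.0012 -0.0069  0.2773] shift [-0.1665  0.2546 -0.0008] F [ 0.8  0.9 -1.4] grip 0.256 rows>=7.3
```

View pics/w25.png

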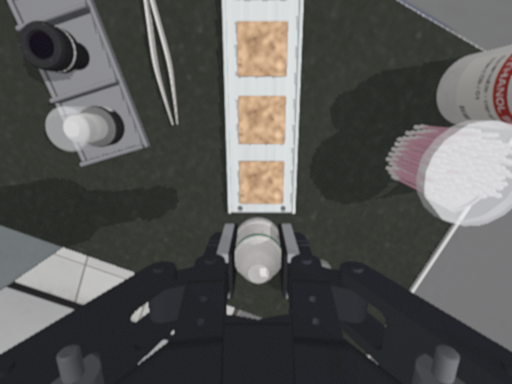

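The objective is held upright. Carrying it to the left-end compartment.

```bash
python3 -m handwheel '0 0 0.02 -0.012 0.018 0 1;0 0 0.03 -0.018 0.028 0 1;0 0 0.03 -0.018 0.028 0 1;0 0 0.03 -0.018 0.028 0 1;0 0 0.03 -0.018 0.028 0 1;0 0 0.03 -0.018 0.028 0 1;0 0 0.03 -0.018 0.028 0 1;0 0 0.03 -0.018 0.028 0 1;0 0 0.02 -0.015 0.023 0 1;0 0 0.01 -0.008 0.012 0 1;0 0 0 0 0 0 1;0 0 0 0 0 0 1'; python3 d.py .4327 .3145 .06 .148;  python3 - <<'E'
from station import optics
from h import *
cv2.imwrite("pics/w26.png",optics.grab_frame("wrist")[:,:,::-1])
E
```

```text
clock: 32.12
eef_pos: [0.4216, 0.3121, 0.1354]
eef_rot: [-0.005, 0.656, 0.754, -0.013]
wrist_force: [0.2, 0.1, -1.4]
grip_width: 0.262
t 32.12 turn [ 0.0128 -0.0244  0.0092] shift [ 0.0111  0.0024 -0.0754] F [ 0.2  0.1 -1.4] grip 0.262 rows>=1.8
```

View pics/w26.png

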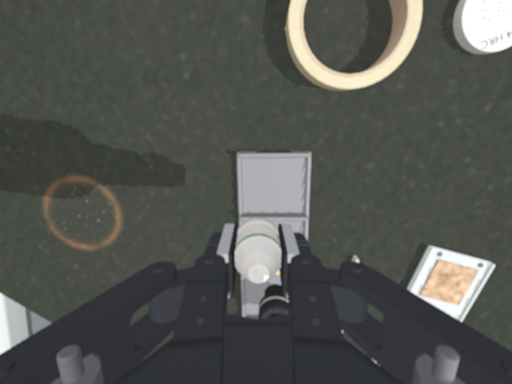

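```bash
python3 -m handwheel '0.013 -0.024 0.009 0.011 0.003 0 1;0 0 0 0 0 -0.02 1;0 0 0 0 0 -0.02 1;0 0 0 0 0 -0.015 1;0 0 0 0 0 -0.01 1;0 0 0 0 0 0 1'; python3 d.py .4327 .3145 .04 .148
```

```text
clock: 32.67
eef_pos: [0.4378, 0.3086, 0.0666]
eef_rot: [0.001, 0.656, 0.755, 0.0]
wrist_force: [-0.2, 0.1, -1.4]
grip_width: 0.26
t 32.67 turn [0.0011 0.0024 0.0089] shift [-0.0051  0.0059 -0.0266] F [-0.2  0.1 -1.4] grip 0.260 rows>=0.7
```

```bash
python3 -m handwheel '0.001 0.002 0.009 -0.006 0.006 -0.01 1;0 0 0 0 0 -0.01 1;0 0 0 0 0 -0.005 1;0 0 0 0 0 0 1'; python3 d.py .4327 .3145 .036 .148;python3 -m handwheel '0 0 0 -0.001 0.001 -0.002 1;0 0 0 0 0 -0.002 1;0 0 0 0 0 0 1'; python3 -m handwheel '0 0 0 0 0 -0.0015 1;0 0 0 0 0 0 1'
```

```text
clock: 33.0
eef_pos: [0.4335, 0.3128, 0.0395]
eef_rot: [0.0, 0.654, 0.756, 0.0]
wrist_force: [-0.8, 0.1, -1.5]
grip_width: 0.261
t 33.00 turn [0.0005 0.0006 0.0037] shift [-0.0008  0.0017 -0.0035] F [-0.8  0.1 -1.5] grip 0.261 rows>=0.1
clock: 33.25
eef_pos: [0.4328, 0.3141, 0.0354]
eef_rot: [0.001, 0.654, 0.756, 0.0]
wrist_force: [-0.5, 0.0, -1.8]
grip_width: 0.26
clock: 33.42
eef_pos: [0.4332, 0.3146, 0.0344]
eef_rot: [0.001, 0.654, 0.756, 0.001]
wrist_force: [-0.8, 1.0, -1.1]
grip_width: 0.259
```

```bash
python3 -m handwheel '0 0 0 0 0 -0.0015 1;0 0 0 0 0 0 1'; python3 -m handwheel '0 0 0 0 0 -0.0015 1;0 0 0 0 0 0 1'; python3 -m handwheel '0 0 0 0 0 -0.0015 1;0 0 0 0 0 0 1'
```

```text
clock: 33.58
eef_pos: [0.4336, 0.3149, 0.0333]
eef_rot: [0.001, 0.654, 0.757, 0.002]
wrist_force: [-0.1, -0.1, -1.3]
grip_width: 0.261
clock: 33.75
eef_pos: [0.4338, 0.3151, 0.032]
eef_rot: [0.001, 0.654, 0.757, 0.002]
wrist_force: [0.2, 0.8, -1.7]
grip_width: 0.264
clock: 33.92
eef_pos: [0.4341, 0.3154, 0.0317]
eef_rot: [0.001, 0.654, 0.757, 0.003]
wrist_force: [0.2, 0.4, -1.9]
grip_width: 0.263
```

```bash
python3 -m handwheel '0 0 0 0 0 -0.0015 1;0 0 0 0 0 0 1'; python3 -m handwheel '0 0 0 0 0 0 0.7;0 0 0 0 0 0 0.6;0 0 0 0 0 0 0.45;0 0 0 0 0 0 0.35;0 0 0 0 0 0 0.3;0 0 0 0 0 0 0.3';  python3 -m handwheel '0 0 0 0 0 0.01 0.3;0 0 0 0 0 0.02 0.3;0 0 0 0 0 0.03 0.3;0 0 0 0 0 0.03 0.3;0 0 0 0 0 0.03 0.3;0 0 0 0 0 0.03 0.3;0 0 0 0 0 0.03 0.3;0 0 0 0 0 0.03 0.3;0 0 0 0 0 0 0.3;0 0 0 0 0 0 0.3'
python3 - <<'E'
from station import optics
import cv2
cv2.imwrite("pics/w27.png",optics.grab_frame("wrist")[:,:,::-1])
cv2.imwrite("pics/s27.png",optics.grab_frame("scene")[:,:,::-1])
E
python3 d.py .4327 .3145 .2 .148
```

```text
clock: 34.08
eef_pos: [0.4345, 0.3157, 0.0318]
eef_rot: [0.002, 0.654, 0.757, 0.004]
wrist_force: [0.9, -0.2, -2.1]
grip_width: 0.264
clock: 34.58
eef_pos: [0.4351, 0.316, 0.0316]
eef_rot: [0.002, 0.654, 0.756, 0.004]
wrist_force: [-0.2, 0.2, 0.3]
grip_width: 0.699
clock: 35.42
eef_pos: [0.4307, 0.3133, 0.2558]
eef_rot: [0.001, 0.654, 0.757, 0.003]
wrist_force: [-0.5, -1.1, -1.0]
grip_width: 0.702
t 35.52 turn [-0.0018  0.0044  0.0029] shift [ 0.002   0.0012 -0.0548] F [-0.5  0.7 -0.5] grip 0.699 rows>=1.3
```

View pics/w27.png

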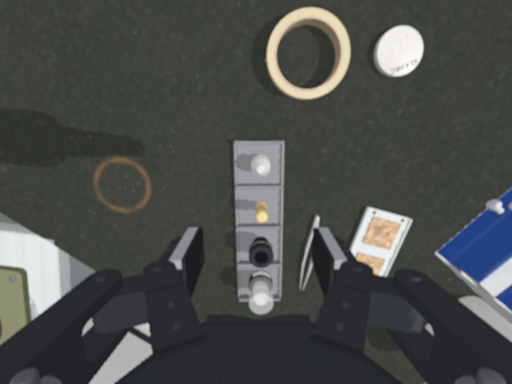

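View pics/s27.png

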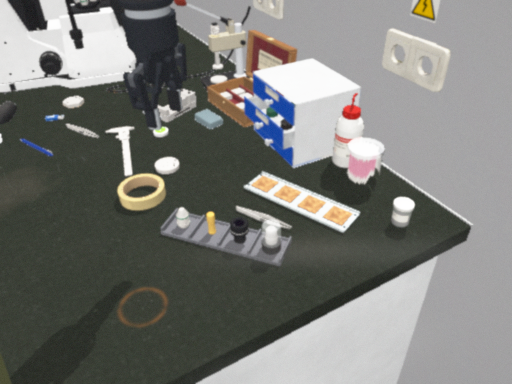

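All four parts stand upright in the tray: objective (183,217), sleeve (211,223), eyepiece (239,231) and canister (271,234) in the scene view. The stand is empty. I'll do a final numeric check before handing in.

Run:
```python
from station import optics,finder
from h import *
np.set_printoptions(precision=4,suppress=True)
C={n:None for n in("wrist","scene")}
for n in C: optics.grab_frame(n);C[n]=cam(optics,n)
c=np.array([.446,.2255]);a=.148;B=np.array([[np.cos(a),np.sin(a)],[-np.sin(a),np.cos(a)]])
for q in("canister_center","eyepiece_center","sleeve_center","objective_center"):
    o=[(C[n],np.array(r[0]["location"])) for n in C if (r:=finder.place_of(n,q))]
    if len(o)>1:
        X=tri(o)[0];print(q,B@(X[:2]-c),X[2])
    else: print(q,len(o))
```

```text
canister_center [ 0.0006 -0.0913] 0.031800072770140825
eyepiece_center [ 0.0005 -0.0309] 0.028913302689480606
sleeve_center [ 0.0473 -0.0266] 0.025312566123469687
objective_center [0.004  0.0897] 0.03101768972475705
```

```bash
python3 look.py wrist,scene sleeve_center
python3 - <<'E'
from station import optics
from h import *
X,e=tri([(cam(optics,"wrist"),(262,211)),(cam(optics,"scene"),(211,223))])
a=.148;B=np.array([[np.cos(a),np.sin(a)],[-np.sin(a),np.cos(a)]]);print(B@(X[:2]-[.446,.2255]),X[2],e)
from station import workorder
workorder.job_done()
E
```

```text
sleeve_center wrist [([264.7, 209.4], 0.48)]
sleeve_center scene [([211.9, 223.8], 0.59)]
   X [0.4485 0.2555 0.0205] [array([-0.4, -0.5]), array([ 0.4, -0.2])]
[0.00330851 0.02893878] 0.025679669364860495 [array([-0.5, -0.5]), array([ 0.4, -0.2])]
the job is handed in; nothing more can be done
```

All four parts are in the tray in reverse order, and the job was handed in at about 36 s on the robot's clock. From left to right the tray now holds the objective, sleeve, eyepiece and canister. Each part was lowered in small steps until it stopped on the floor, then released.

**Last checks:** The final pictures show all four upright and the stand empty. Measured from two views, every part is within about 4 mm of its compartment's centre (the limits are 22 mm along the row and 24 mm across).

**What failed or disagreed:**
- **Drawer contact:** On the first approach to the canister, the open gripper came down on the open drawer. The highest force I read was about 19 N. I backed off, turned the jaws and closed them part-way, and it did not happen again.
- **Sleeve position:** One late network reading put the sleeve outside the tray. A repeat reading and my own two-view measurement both put it in its compartment.
- **Heights:** The last measured heights were off by up to about 7 mm (objective 31.0 mm against 24.5 mm expected; sleeve 20.5 and 25.7 mm against 27 mm). I took these as camera error, because each part's descent had stopped at about its expected floor height.

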